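Wind a gearbox bearing home on the bench screw press

ROBOT

A 6-joint arm with a two-finger parallel gripper is mounted at the origin on the work surface. World frame = base frame: x ahead of the robot, y to its left, z up, the work surface at z = 0. Lengths are in m, angles in rad, forces in N, time in s.
With the tool pointing down it reaches from about 0.3 to 0.95 m from the base axis. Payload 3.1 kg.
Tool frame: the origin (TCP) lies on the centre line of the jaws, within the pads' length; the fingertips stand 8 mm ahead of it and the grasp point (between the pads) lies 11 mm behind it (ctrl.tip_reach is the distance from the TCP to the fingertips, in m); x points along the fingers, y is the direction in which the jaws open and shut, and the axes are right-handed (so a half turn about x gives the same grasp; the last joint's range is limited). The gripper opens to 85 mm and grips with 20 to 120 N. Pads are 22 mm wide; open, the fingers measure 114 mm over their backs; the gripper's body (76 mm by 85 mm) begins 54 mm behind the grasp point. The pads swing forward as they close: fully open they stand 13 mm farther back than shut.
Start: joints at [1.068, 0.308, 1.634, -0, 1.2, -0.07], TCP at [0.262, 0.567, 0.239] pointing down, gripper open.
Joint ranges: [-3.06, 3.06], [-0.79, 1.96], [0.05, 2.63], [-1.19, 4.34], [0.05, 2.64], [-2.94, 2.94]. Speed limits (rad/s): [2.79, 2.79, 3.14, 3.14, 3.14, 3.14].

INTERFACE

Orientations are given as a unit quaternion [x, y, z, w].
In Python, from rig import ctrl gives the robot as it stands. The module is installed in compiled form; this text tells all that it offers.
- The arm moves only by the tool carry_out, never from a script. Its argument "series" is text: rows parted by semicolons, each of 5 numbers parted by spaces: the shift along the world's x, y, z in mm, then the turn about the world's z in rad, then the opening, from 0 (shut) to 1 (fully open). A call has 1 to 20 rows; each row is the pose to reach, as a shift and turn from the pose commanded when the call began; what a row does not reach only later rows make up. A row lasts 1/10 s, in which the tool goes at most 50 mm and 8.59 degrees, less where a joint would pass 70% of its speed; a pose out of reach is approached as far as the arm can. A call with a gripper value outside its range is refused whole. The fingers move at their own pace and stop on an object; "grip_force" is the grip in N (left out, the last holds). Time passes only in rows, so rows that repeat a pose let the fingers close. It gives the time, the measured TCP pose, the force and the opening at its end, in the units of the state.
- ctrl.get_obs(): the state, without advancing time (a new reading comes with each control period).
- ctrl.snapshot(name): name is "scene" or "top" or "wrist"; returns the picture (420x560x3 uint8, red, green, blue); there is no depth.
- ctrl.calibration(name): a dict with "fov_y" (degrees; the focal length in pixels is half the picture's height over the tangent of half this angle, whatever the lens; pixels are square), "cx", "cy" (the principal point, pixels), "eye" and "attitude" of the camera in the world; the wrist camera has in their place "mount" (4x4, takes a point from camera to tool coordinates, whose origin is the TCP and whose axes are the tool frame's). Camera axes: x right, y down, z forward; pixel columns grow to the right and rows downward; lengths in m; the calibration is good to about 2 mm. A picture is of the moment at which its call begins: read the wrist's pose just before it. calibration takes no time and is no camera call.
- ctrl.job_done(): hands the job in, once; it reports no verdict.
The state is a dict: "time": time; "joint_positions": joint angles; "joint_velocities": joint speeds; "joint_efforts": joint torques, N m; "eef_pos": TCP position; "orientation": TCP orientation; "wrist_force": force on the tool from outside, world axes, zero at the start; "ft_torque": the same for the moment, N m; "gripper_width": finger opening in m.
Only numpy, scipy, OpenCV 4.12 (cv2) and the standard library are available. Lean on these libraries where they do the work, as an engineer would, in place of code of your own. Each camera call takes 0.05 s, during which the arm holds its last target.

TASK

The bearing is started in the gearbox end cover under the bench screw press: pick up the loose crank, fit it fully down onto the square end of the press screw, and wind it clockwise (seen from above) until the bearing is pressed home in its bore and the crank goes firmly tight, without forcing it any further. Leave the crank sitting fully down on the screw, let go of it, and leave the other things on the bench undisturbed.

Things in the scene. Friction and masses are not known exactly. Their poses are not given: they have to be found in the camera images.
- press: Green bench screw press, bolted down: base 200 x 270 x 18 mm, two 28 mm columns 110 mm either side of the screw along its y, crosshead 58 x 270 mm at 160 to 194 mm with a brass nut (r 25 mm) to 202 mm. Origin under the base on the screw axis; z up. A silver end cover (r 74 mm) stands under the screw.
- collar (a point): Centre, on the screw axis, of the upper face of the screw's round collar (r 17.5 mm), the seat of the crank's hub; 239 to 243 mm above the bench at the start, sinking 5 mm for each clockwise turn, about 230 mm when the bearing is home. Its axes follow the press and do NOT turn with the screw.
- square_top (a point): Centre of the flat upper end of the screw's bare steel square, 24 mm above the collar; the square is 19 mm across flats. It starts at any angle about the vertical, which no reading gives (look, or feel: the socket drops on when the flats agree, every 90 degrees). The screw needs 0.25 N m to turn, so a light rub does not turn it. Axes as the press.
- ram: Steel push disc (r 28 mm, 12 mm thick) at the lower end of the screw; it sinks with the screw without turning. Origin: centre of its underside, on the screw axis, 8 to 13 mm above the bore rim at the start.
- bore_rim (a point): Centre of the bore's rim on the end cover, 103 mm above the bench, on the screw axis. A bearing that is home is flush with it.
- bearing: Ball bearing 62 mm across, 16 mm high, started in the bore; origin: centre of its upper face, on the screw axis, 5 to 8 mm above the rim at the start, 0 when home on the bore's shoulder, where it stops dead. A tight fit: it takes about 450 N from the screw to slide in; over 2200 N forces it. The grip's entry tells how this feels.
- crank: Loose balanced steel crank, about 0.77 kg, balanced near the hub. Origin: centre of the hub's underside; z up, x along the arm to the grip. Hub: 40 x 40 mm block, z 0 to 32 mm, with a 20.4 mm square socket 26 mm deep open below (sides along x and y, 1.5 mm chamfer); on it a 30 x 30 mm square neck, z 32 to 68 mm, flats facing x and y, for lifting. Arm: 20 mm wide, z 16 to 28 mm, from the hub to x = 99 mm; counterweight (r 22 mm, z 10 to 36 mm) at x = -64 mm.
- grip_mid (a point): Middle of the crank's black upright grip: 26 mm diameter, spins freely on its pin, 85 mm from the hub's axis along crank x, 30 to 92 mm above the hub's underside (this point 61 mm). Push along its path while moving: about 3 N running free, 7 N pressing, 12 to 18 N firmly tight, 23 N forces. Paused after winding it pushes back less: under 4 N until home, 7 to 11 N firmly tight, over 16 N forced.
- old_bearing: Worn bearing lying on the bench, 62 mm across, 16 mm high, origin under its centre. Leave alone.
- grease_tin: Blue tin, 89 mm across, 74 mm high, origin under its centre. Leave alone.
- carton: Small closed cardboard carton with a white band, 72 x 72 x 24 mm, origin under its centre. Leave alone.
Things that resemble listed ones, but are neither listed nor needed, are in the scene too. Of the things that look like the crank, take the one that is farthest from the robot's base at the start.

How it is judged:
On the way, in this order (a step that is already met when the one before it is completed fails the run):
1. the crank is fully down on the square of the screw (horizontal distance between crank and collar below 0.0035 m and z of crank in the frame of collar below 0.0035 m and angle between crank's own z axis and vertical below 0.08 rad), for 0.2 s.
2. the bearing is home in its bore and the screw bears firmly on it (z of bearing in the frame of bore_rim below 0.001 m and contact force between ram and bearing above 600 N and horizontal distance between crank and collar below 0.006 m and z of crank in the frame of collar below 0.006 m), for 0.1 s.
At the end, for the whole second after the job is handed in: The bearing is home (within 1 mm of flush with the bore rim) and the crank, released and at rest, sits fully down on the screw's square: hub within 3.5 mm of the collar's centre and face, tilted under 0.08 rad (all of step 1 and z of bearing in the frame of bore_rim below 0.001 m and linear speed of crank below 0.02 m/s); the robot touches nothing.
It fails at once if the screw is forced: the push disc presses on the bearing with more than 2200 N (contact force between ram and bearing above 2200 N).
It fails at once if a bystander is moved (distance of any of old_bearing, grease_tin, carton from where it was at the start of the episode above 0.02 m).
It also fails if it takes over 72 s, if anything falls off the work surface, if the arm or the gripper's body presses on something with over 40 N, if the wrist force passes 120 N, or if a joint passes its speed limit or range.

## Working session

There is one attempt and no reset: what is moved stays moved. The work goes in short steps, Python scripts to look and compute and a tool call to move; the robot and the scene stay as the last step left them, time stands still between calls to the robot, and variables do not carry over. Pictures are saved under pics/ and viewed, and the job is handed in when it is done.

Besides the shell and the picture viewer there is one more tool, called as a command line: name --argument value ..., lists and objects as JSON in quotes. carry_out: Moves the arm, as the interface text tells. Its arguments: {"type":"object","properties":{"series":{"type":"string"},"grip_force":{"type":"number"}},"required":["series"]}

```bash
mkdir -p pics
cat > h.py <<'E'
import numpy as np, cv2
from scipy.spatial.transform import Rotation as R
from rig import ctrl
def save(im,n): cv2.imwrite('pics/'+n+'.png',im[:,:,::-1])
def cam(name,obs=None):
    c=ctrl.calibration(name)
    f=210/np.tan(np.radians(c['fov_y'])/2)
    if 'mount' in c:
        T=np.eye(4);T[:3,:3]=R.from_quat(obs['orientation']).as_matrix();T[:3,3]=obs['eef_pos']
        T=T@np.array(c['mount'])
        return f,c['cx'],c['cy'],T[:3,3],T[:3,:3]
    a=np.array(c['attitude'])
    Rm=R.from_quat(a).as_matrix() if a.size==4 else a.reshape(3,3)
    return f,c['cx'],c['cy'],np.array(c['eye']),Rm
def ray(C,u,v):
    f,cx,cy,e,Rm=C
    return e,Rm@np.array([(u-cx)/f,(v-cy)/f,1.])
def onz(C,u,v,z):
    e,d=ray(C,u,v); return e+d*(z-e[2])/d[2]
def proj(C,p):
    f,cx,cy,e,Rm=C
    q=Rm.T@(np.array(p)-e); return np.array([cx+f*q[0]/q[2],cy+f*q[1]/q[2]])
E
python3 - <<'E'
from h import *
for n in ['scene','top','wrist']:
    print(n,ctrl.calibration(n))
o=ctrl.get_obs();print(o, ctrl.tip_reach)
for n in ['scene','top','wrist']: save(ctrl.snapshot(n),n+'0')
E
```

```text
scene {'fov_y': 53.60798112603446, 'cx': 279.82537923064183, 'cy': 203.29188859262297, 'eye': array([ 1.10713701, -0.36020979,  0.9356818 ]), 'attitude': array([ 0.80416447,  0.46510694, -0.18536256, -0.32036816])}
top {'fov_y': 50.391692579146, 'cx': 288.2594838592923, 'cy': 209.99558761408537, 'eye': array([ 0.40993431, -0.00361359,  1.2077354 ]), 'attitude': array([ 0.71245694, -0.70099673,  0.02808829, -0.01482355])}
wrist {'fov_y': 68.92981516139669, 'cx': 276.2103998711959, 'cy': 213.4891914991295, 'mount': array([[-3.20928031e-04, -3.24533483e-01,  9.45874154e-01,
        -1.34799290e-01],
       [ 9.99999777e-01, -6.57453486e-04,  1.13717337e-04,
         3.45852425e-04],
       [ 5.84963177e-04,  9.45873980e-01,  3.24533621e-01,
        -8.42096373e-02],
       [ 0.00000000e+00,  0.00000000e+00,  0.00000000e+00,
         1.00000000e+00]])}
{'time': 0.0, 'joint_positions': array([ 1.06828207e+00,  3.09030603e-01,  1.63518740e+00,  1.51471246e-06,
        1.19966470e+00, -6.96743651e-02]), 'joint_velocities': array([-0.00076917, -0.0012876 ,  0.00135732, -0.00159352,  0.00107719,
        0.00042786]), 'joint_efforts': array([ 1.47467499e-04, -4.15252125e+01, -2.76666999e+01, -6.17718706e-05,
        9.97904426e-03, -9.75652029e-06]), 'eef_pos': array([0.261783  , 0.56665921, 0.23803069]), 'orientation': array([ 0.15106368,  0.6908402 , -0.15261689,  0.69038226]), 'wrist_force': array([ 0.11034022, -0.55628333, -0.65797539]), 'ft_torque': array([-0.03822196, -0.01716231,  0.00140564]), 'gripper_width': 0.08534849851198774} 0.008
```

View pics/scene0.png

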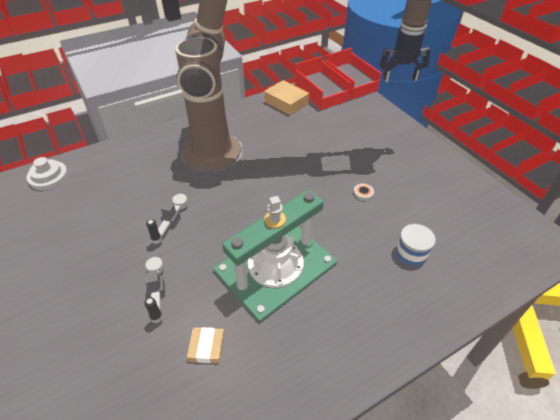

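View pics/top0.png

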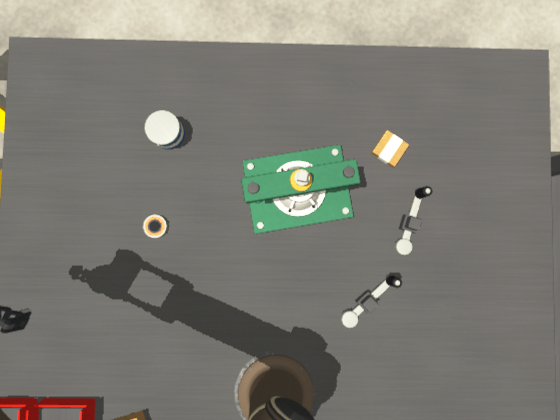

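View pics/wrist0.png

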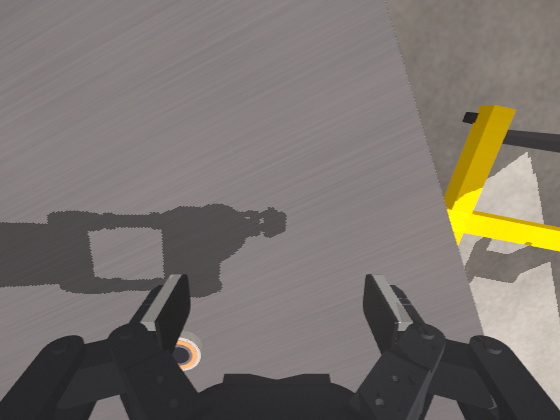

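Run:
```python
import cv2,numpy as np
a=cv2.imread('pics/top0.png');s=cv2.imread('pics/scene0.png')
c1=cv2.resize(a[170:340,330:450],None,fx=3.3,fy=3.3,interpolation=cv2.INTER_CUBIC)
c2=cv2.resize(a[135:245,230:370],None,fx=2.8,fy=2.8,interpolation=cv2.INTER_CUBIC)
h=max(c1.shape[0],c2.shape[0]);o=np.zeros((h,c1.shape[1]+c2.shape[1],3),np.uint8)
o[:c1.shape[0],:c1.shape[1]]=c1;o[:c2.shape[0],c1.shape[1]:]=c2
cv2.imwrite('pics/c1.png',o)
c3=cv2.resize(s[180:335,130:350],None,fx=3.6,fy=3.6,interpolation=cv2.INTER_CUBIC);cv2.imwrite('pics/c2.png',c3)
```

```text
(no output)
```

View pics/c1.png

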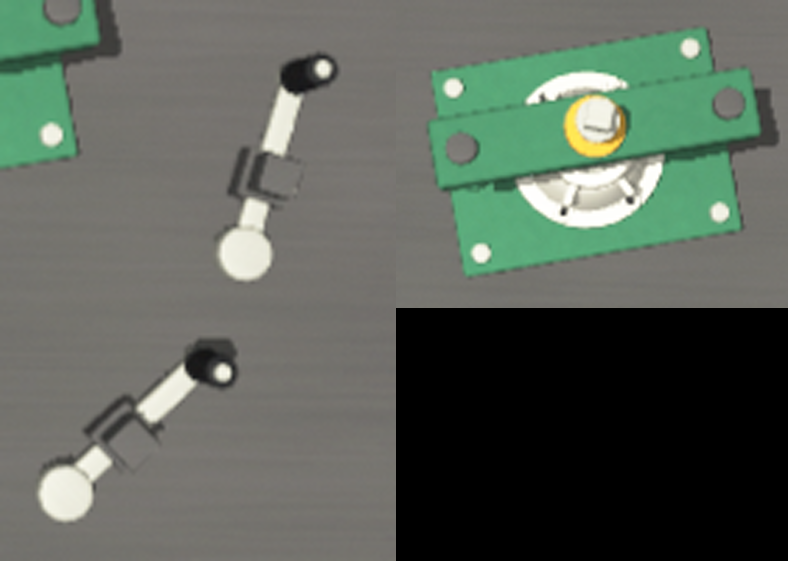

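View pics/c2.png

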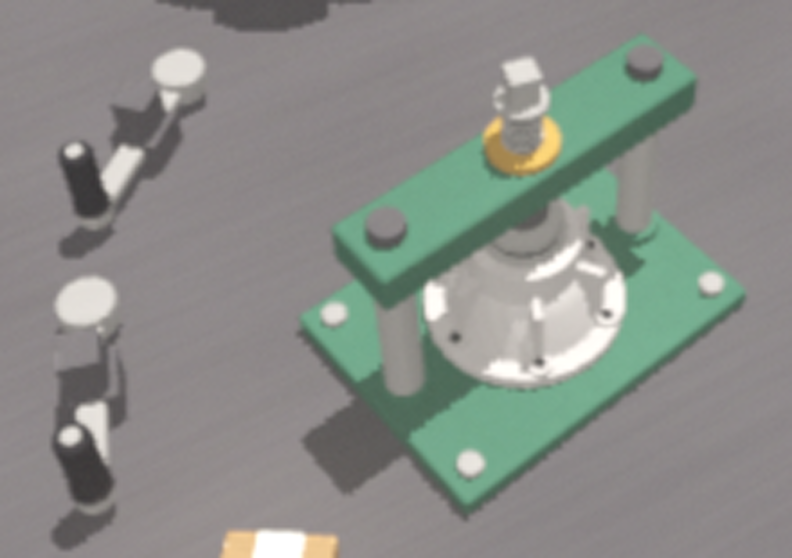

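Run:
```python
from h import *
T=cam('top');S=cam('scene')
cw=onz(T,404.2,247,.036);nk=onz(T,415.8,223,.068);gr=onz(T,427.9,190.9,.094)
print('A',cw,nk,gr,np.degrees(np.arctan2(*(gr-cw)[1::-1])),np.linalg.norm((gr-cw)[:2]))
nb=onz(T,330+130/3.3,170+443/3.3,.068);print('B neck',nb,np.hypot(*nb[:2]),np.hypot(*nk[:2]))
for z in (.26,.265,.27): print(z,onz(T,303.2,177.1,z),onz(S,274.7,199.7,z))
# scene check of crank A: counterweight (85,302), grip top(70,436)
print(onz(S,130+86/3.6,180+302/3.6,.036),onz(S,130+70/3.6,180+436/3.6,.094))
# press bolts / columns tops z .194? crosshead ends
for u,v in((462,148),(728,104)): print('col',onz(T,230+(u-396)/2.8,135+v/2.8,.2))
for u,v in((385,228),(644,62)): print('colS',onz(S,130+u/3.6,180+v/3.6,.2))
```

```text
A [ 0.38894865 -0.3315539   0.036     ] [ 0.45142534 -0.35255036  0.068     ] [ 0.53195083 -0.37541857  0.094     ] -17.052939688024495 0.14957851107145798
B neck [ 0.2435063  -0.23389199  0.068     ] 0.3376400169416577 0.5727797056917595
0.26 [ 0.53868316 -0.05180163  0.26      ] [ 0.53687506 -0.04560458  0.26      ]
0.265 [ 0.53800391 -0.05154741  0.265     ] [ 0.54109496 -0.04793263  0.265     ]
0.27 [ 0.53732467 -0.05129318  0.27      ] [ 0.54531486 -0.05026069  0.27      ]
[ 0.39339428 -0.33035648  0.036     ] [ 0.53409215 -0.37374472  0.094     ]
col [0.5202584  0.05733148 0.2       ]
col [ 0.56009368 -0.15821005  0.2       ]
colS [ 0.56208734 -0.15728531  0.2       ]
colS [0.52097752 0.05976668 0.2       ]
```

Run:
```python
from h import *
o=ctrl.get_obs();M=R.from_quat(o['orientation']).as_matrix();print(M)
y=M[:,1];z=M[:,2]
print('ytool yaw',np.arctan2(y[1],y[0]),'ztool yaw',np.arctan2(z[1],z[0]))
```

```text
[[-9.13674807e-04  4.19426247e-01  9.07788956e-01]
 [-1.61801075e-03  9.07787526e-01 -4.19427215e-01]
 [-9.99998274e-01 -1.85203237e-03 -1.50786418e-04]]
ytool yaw 1.137982339426929 ztool yaw -0.4328142666297755
```

carry_out --series "20 -44 30 0.02 1;40 -88 70 0.04 1;60 -132 100 0.06 1;80 -176 100 0.08 1;100 -220 100 0.1 1;120 -264 100 0.12 1;140 -308 100 0.136 1;160 -352 100 0.136 1;180 -396 100 0.136 1;200 -440 100 0.136 1;220 -484 100 0.136 1;240 -528 100 0.136 1;260 -573 100 0.136 1;278 -617 100 0.136 1;278 -617 100 0.136 1;278 -617 100 0.136 1"

```text
time: 1.75
eef_pos: [0.5401, -0.0509, 0.3385]
orientation: [0.106, 0.7, -0.105, 0.699]
wrist_force: [-0.7, 1.7, 1.0]
gripper_width: 0.0854
```

Run:
```python
from h import *
o=ctrl.get_obs();print(o['time'],o['eef_pos'],o['joint_positions'],o['wrist_force'])
im=ctrl.snapshot('wrist');save(im,'w1');np.save('w1.npy',[o],allow_pickle=True)
print(proj(cam('wrist',o),[.54,-.05,.265]))
```

```text
1.75 [ 0.54005742 -0.0508885   0.33854579] [-1.74472330e-01  7.14189129e-02  1.71268344e+00  4.35956827e-04
  1.35913272e+00 -1.44543584e+00] [-0.72704722  1.66157256  0.95921218]
[276.74773515 229.57753753]
```

View pics/w1.png

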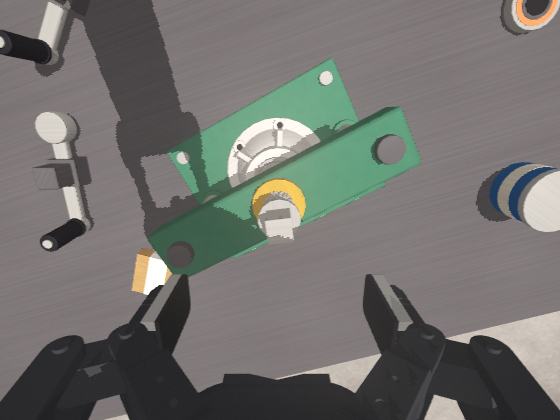

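Run:
```python
import cv2
a=cv2.imread('pics/w1.png')
cv2.imwrite('pics/c3.png',cv2.resize(a[175:255,235:325],None,fx=7,fy=7,interpolation=cv2.INTER_CUBIC))
```

```text
(no output)
```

View pics/c3.png

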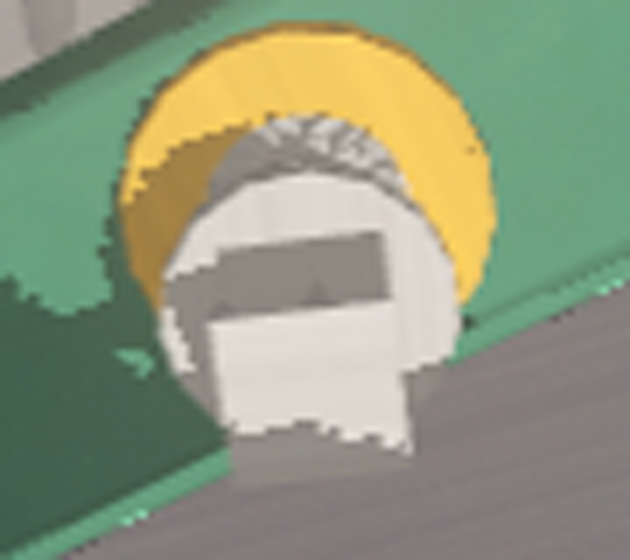

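Run:
```python
from h import *
o=np.load('w1.npy',allow_pickle=True)[0];C=cam('wrist',o)
px=[(210,323),(390,298),(412,455),(232,487)]
for z in (.262,.265,.268):
    P=np.array([onz(C,235+u/7,175+v/7,z)[:2] for u,v in px])
    e=np.roll(P,-1,0)-P
    print(z,P.mean(0),np.linalg.norm(e,axis=1)*1e3,np.degrees(np.arctan2(e[:,1],e[:,0]))%90)
print(o['orientation'])
# crank A in wrist image for a check: counterweight centre, grip top
for (u,v,z) in((56,128,.036),(47,243,.094)): print(onz(C,u,v,z))
```

```text
0.262 [ 0.54281184 -0.04877896] [19.10488697 18.11305117 19.74740234 19.01420728] [81.17323273 81.16265096 83.75887238 79.28729298]
0.265 [ 0.54163673 -0.04845243] [18.83387679 17.85611056 19.46727784 18.74448343] [81.17323273 81.16265096 83.75887238 79.28729298]
0.268 [ 0.54046162 -0.04812589] [18.56286662 17.59916996 19.18715333 18.47475958] [81.17323273 81.16265096 83.75887238 79.28729298]
[ 0.10580725  0.69974727 -0.10547749  0.69859365]
[ 0.39378033 -0.32278644  0.036     ]
[ 0.53213277 -0.37287137  0.094     ]
```

carry_out --series "-14 -48 0 0 1;-28 -96 0 0 1;-42 -144 -20 0 1;-56 -192 -60 0 1;-70 -240 -110 0 1;-88 -285 -150 0 1;-88 -299 -180 0 1;-88 -299 -180 0 1;-88 -299 -180 0 1"

```text
time: 2.7
eef_pos: [0.4494, -0.3466, 0.1549]
orientation: [0.107, 0.702, -0.103, 0.697]
wrist_force: [-0.5, -0.1, 0.6]
gripper_width: 0.0852
```

Run:
```python
from h import *
o=ctrl.get_obs();print(o['time'],o['eef_pos'],o['joint_positions'],o['wrist_force'])
im=ctrl.snapshot('wrist');save(im,'w2');np.save('w2.npy',[o],allow_pickle=True)
print(proj(cam('wrist',o),[.452,-.35,.068]))
```

```text
2.7 [ 0.44940902 -0.34657353  0.15494317] [-7.33581874e-01  2.99034494e-01  1.83178069e+00 -1.26751253e-04
  1.01955323e+00 -2.00671268e+00] [-0.50540822 -0.05954341  0.56745315]
[272.03061742 228.37451937]
```

View pics/w2.png

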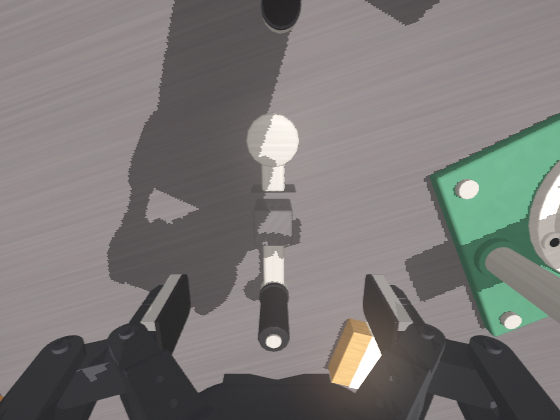

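Run:
```python
from h import *
o=np.load('w2.npy',allow_pickle=True)[0];C=cam('wrist',o)
a=onz(C,273,139,.036);g=onz(C,273.5,341,.095);print(a,g,np.degrees(np.arctan2(g[1]-a[1],g[0]-a[0])),np.linalg.norm((g-a)[:2]))
d=(g-a)[:2]/np.linalg.norm((g-a)[:2]);print('hub',a[:2]+.064*d,g[:2]-.085*d,onz(C,273,226,.068))
M=R.from_quat(o['orientation']).as_matrix();print(np.arctan2(M[1,1],M[0,1]))
```

```text
[ 0.3899013  -0.33009266  0.036     ] [ 0.53253402 -0.37368035  0.095     ] -16.99283530849815 0.14914415442721213
hub [ 0.45110715 -0.34879679] [ 0.45124501 -0.34883892] [ 0.4503346  -0.34869113  0.068     ]
1.2731832338660007
```

carry_out --series "-1 0 -30 0 1;-1 0 -60 0 1;-1 0 -90 0 1;-1 0 -105 0 1;-1 0 -115 0 1;-1 0 -115 0 1;-1 0 -115 0 0;-1 0 -115 0 0;-1 0 -115 0 0;-1 0 -115 0 0;-1 0 -115 0 0;-1 0 -115 0 0;-1 0 -115 0 0;-1 0 -115 0 0" --grip_force 80

```text
time: 4.15
eef_pos: [0.4516, -0.3495, 0.0454]
orientation: [0.104, 0.699, -0.105, 0.7]
wrist_force: [-1.1, -1.1, 5.9]
gripper_width: 0.0291
```

Run:
```python
from h import *
o=ctrl.get_obs();print(o['time'],o['eef_pos'],o['joint_positions'],o['wrist_force'],o['gripper_width'])
im=ctrl.snapshot('wrist');save(im,'w3')
```

```text
4.15 [ 0.45163775 -0.34952174  0.04538945] [-7.34712852e-01  4.61659371e-01  1.87456096e+00 -3.90792814e-04
  8.03656761e-01 -2.00831625e+00] [-1.12444406 -1.10796735  5.92050057] 0.029050207558118452
```

View pics/w3.png

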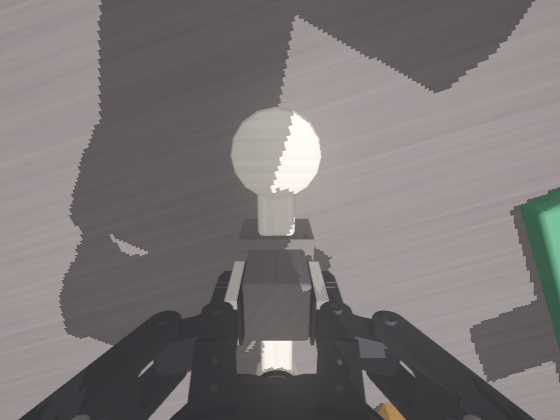

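carry_out --series "0 0 20 0 0;0 0 50 0 0;0 0 90 0 0;0 0 130 0 0;0 0 175 0 0;0 0 220 0 0;0 0 265 0 0;5 20 300 0.02 0;15 50 300 0.05 0;27 90 300 0.08 0;39 130 300 0.11 0;51 170 300 0.145 0;63 210 300 0.145 0;75 250 300 0.145 0;85 285 300 0.145 0;89 300 300 0.145 0;89 300 300 0.145 0;89 300 300 0.145 0;89 300 300 0.145 0;89 300 300 0.145 0"

```text
time: 6.2
eef_pos: [0.5397, -0.0498, 0.3437]
orientation: [0.054, 0.705, -0.054, 0.705]
wrist_force: [0.6, -0.1, -8.3]
gripper_width: 0.0289
```

Run:
```python
from h import *
o=ctrl.get_obs();print(o['time'],o['eef_pos'],o['joint_positions'],o['wrist_force'],o['gripper_width'])
im=ctrl.snapshot('wrist');save(im,'w4');np.save('w4.npy',[o],allow_pickle=True)
s=ctrl.snapshot('scene');save(cv2.resize(s[100:330,150:400],None,fx=2.6,fy=2.6,interpolation=cv2.INTER_CUBIC),'s4')
```

```text
6.2 [ 0.53965071 -0.04978883  0.34366216] [-1.72074717e-01  6.71680017e-02  1.70713253e+00 -4.97949135e-04
  1.36848671e+00 -1.58927367e+00] [ 0.56759356 -0.05231622 -8.32137726] 0.028879604518490528
```

View pics/w4.png

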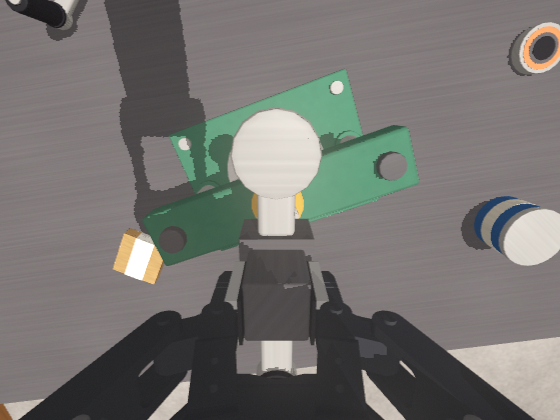

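View pics/s4.png

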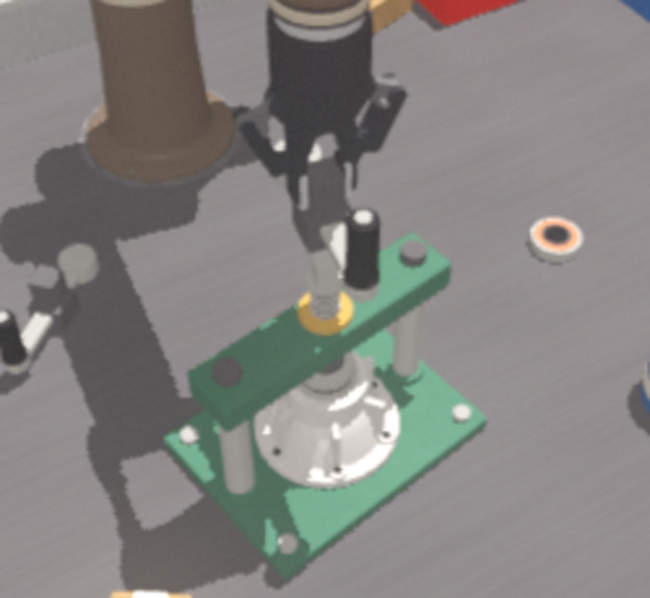

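Run:
```python
from h import *
o=np.load('w4.npy',allow_pickle=True)[0];C=cam('wrist',o)
im=ctrl.snapshot('wrist');g=im[90:215,215:340].min(2)
m=((g>140)).astype(np.uint8);m[105:]=0
cs,_=cv2.findContours(m,cv2.RETR_EXTERNAL,cv2.CHAIN_APPROX_NONE);c=max(cs,key=cv2.contourArea)
(x,y),r=cv2.minEnclosingCircle(c);print(x+215,y+90,r)
x+=215;y+=90
M=R.from_quat(o['orientation']).as_matrix()
hz=o['eef_pos'][2]-.0454
p=onz(C,x,y,hz+.036);q=M.T@(p-o['eef_pos']);print('cw tool',q,'hub tool z',q[2]+.064)
print('rim r mm',r*np.linalg.norm(p-C[3])/C[0]*1e3)
zx=M[:,2];print('crank yaw',np.degrees(np.arctan2(zx[1],zx[0])))
print('hub world',o['eef_pos']+M@np.array([0,q[1],q[2]+.064]))
```

```text
273.00111389160156 155.13946533203125 49.67042922973633
cw tool [ 0.00947684 -0.00102899 -0.0634509 ] hub tool z 0.00054910099378494
rim r mm 23.66253891319217
crank yaw -8.794747967076036
hub world [ 0.54003603 -0.05088968  0.34366197]
```

carry_out --series "1 1 -10 0 0;1 1 -20 0 0;1 1 -27 0 0;1 1 -31 0 0;1 1 -34 0 0;1 1 -37 0 0;1 1 -39 0 0;1 1 -41 0 0;1 1 -41 0 0"

```text
time: 7.25
eef_pos: [0.5411, -0.048, 0.3021]
orientation: [0.053, 0.705, -0.054, 0.705]
wrist_force: [-0.6, -2.1, -9.3]
gripper_width: 0.0288
```

carry_out --series "0 0 -3 0 0;0 0 -6 0 0;0 0 -9 0 0;0 0 -12 0 0;0 0 -12 0 0"

```text
time: 7.75
eef_pos: [0.541, -0.0479, 0.2905]
orientation: [0.053, 0.705, -0.054, 0.705]
wrist_force: [0.6, -3.9, -9.8]
gripper_width: 0.029
```

carry_out --series "0 -1 -1 0 0;0 -1 -2 0 0;0 -1 -3 0 0;0 -1 -4 0 0;0 -1 -5 0 0;0 -1 -5 0 0"

```text
time: 8.35
eef_pos: [0.5413, -0.0484, 0.2868]
orientation: [0.054, 0.705, -0.053, 0.705]
wrist_force: [-1.1, -0.1, -5.6]
gripper_width: 0.0287
```

carry_out --series "0 0 -1 0 0;0 0 -1 0 0"

```text
time: 8.55
eef_pos: [0.5415, -0.0484, 0.2868]
orientation: [0.054, 0.705, -0.053, 0.706]
wrist_force: [-3.2, -0.4, 1.0]
gripper_width: 0.0285
```

carry_out --series "0 0 1 0 1;0 0 1 0 1;0 0 1 0 1;0 0 1 0 1;0 0 1 0 1;0 0 8 0 1;0 0 15 0 1;20 -3 16 0 1;45 -7 16 0 1;65 -10 16 0 1;84 -13 16 0 1;84 -13 16 0 1;84 -13 16 0 1"

```text
time: 9.85
eef_pos: [0.6251, -0.0616, 0.3014]
orientation: [0.054, 0.705, -0.054, 0.705]
wrist_force: [-0.0, -0.1, -0.4]
gripper_width: 0.0853
```

Run:
```python
from h import *
o=ctrl.get_obs();print(o['time'],o['eef_pos'],o['joint_positions'],o['wrist_force'],o['gripper_width'])
im=ctrl.snapshot('wrist');save(im,'w5');np.save('w5.npy',[o],allow_pickle=True)
C=cam('wrist',o);print(proj(C,[.6253,-.0614,.335]),proj(C,[.5413,-.0484,.309]))
s=ctrl.snapshot('scene');save(cv2.resize(s[100:330,150:400],None,fx=2.6,fy=2.6,interpolation=cv2.INTER_CUBIC),'s5')
```

```text
9.85 [ 0.62505394 -0.06164348  0.30143924] [-1.67618062e-01  2.65990683e-01  1.56059228e+00  2.92610656e-06
  1.31559328e+00 -1.58657353e+00] [-0.00854845 -0.10132497 -0.41466814] 0.08533952264859754
[275.8832404  329.93119619] [276.07575367 106.60346335]
```

View pics/w5.png

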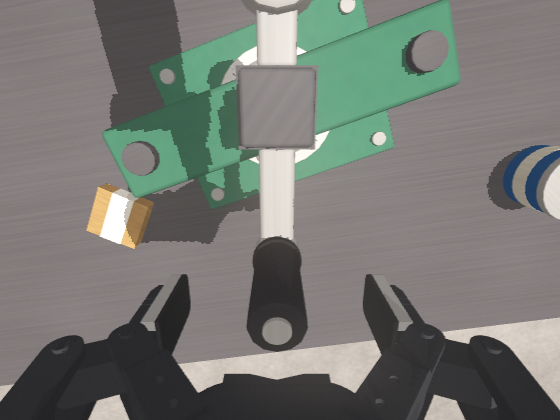

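View pics/s5.png

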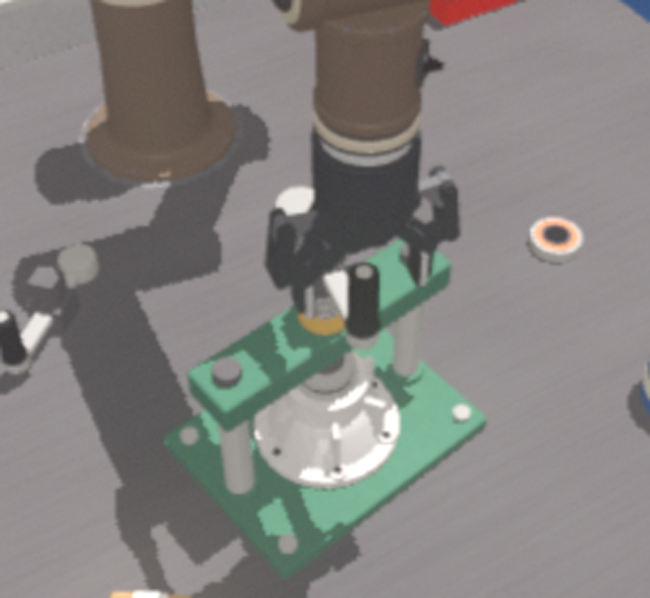

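carry_out --series "0 0 0 0 0;0 0 0 0 0;0 0 0 0 0;0 0 0 0 0;0 0 0 0 0;0 0 0 0 0" --grip_force 40

```text
time: 10.55
eef_pos: [0.6252, -0.0616, 0.3015]
orientation: [0.054, 0.705, -0.054, 0.705]
wrist_force: [0.1, 0.8, 1.7]
gripper_width: 0.025
```

```bash
cat > circ.py <<'E'
import sys,numpy as np
# start turned deg, step deg, rows, hold
def go(t0,step,n,hold=0,th0=-8.8,r=85):
    a=np.radians(th0-t0)
    out=[]
    for k in range(1,n+1):
        b=np.radians(th0-t0-step*k)
        out.append(f"{r*(np.cos(b)-np.cos(a)):.0f} {r*(np.sin(b)-np.sin(a)):.0f} {-5*step*k/360:.1f} 0 0")
    out+=[out[-1]]*hold
    print(t0+step*n,';'.join(out))
v=[float(x) for x in sys.argv[1:]]
go(v[0],v[1],int(v[2]),int(v[3]) if len(v)>3 else 0)
E
python3 circ.py 0 10 20; python3 circ.py 200 10 20;python3 circ.py 400 10 20
```

```text
200.0 -4 -14 -0.1 0 0;-10 -28 -0.3 0 0;-18 -40 -0.4 0 0;-28 -51 -0.6 0 0;-40 -60 -0.7 0 0;-53 -66 -0.8 0 0;-67 -70 -1.0 0 0;-82 -72 -1.1 0 0;-97 -71 -1.2 0 0;-111 -67 -1.4 0 0;-125 -61 -1.5 0 0;-137 -53 -1.7 0 0;-148 -43 -1.8 0 0;-157 -31 -1.9 0 0;-163 -18 -2.1 0 0;-167 -4 -2.2 0 0;-169 11 -2.4 0 0;-168 26 -2.5 0 0;-164 40 -2.6 0 0;-158 54 -2.8 0 0
400.0 8 12 -0.1 0 0;18 23 -0.3 0 0;30 32 -0.4 0 0;44 38 -0.6 0 0;58 42 -0.7 0 0;73 44 -0.8 0 0;87 43 -1.0 0 0;102 40 -1.1 0 0;115 34 -1.2 0 0;128 25 -1.4 0 0;138 15 -1.5 0 0;147 3 -1.7 0 0;154 -10 -1.8 0 0;158 -24 -1.9 0 0;159 -39 -2.1 0 0;158 -54 -2.2 0 0;155 -68 -2.4 0 0;149 -82 -2.5 0 0;141 -94 -2.6 0 0;130 -105 -2.8 0 0
600.0 -12 -9 -0.1 0 0;-25 -15 -0.3 0 0;-39 -19 -0.4 0 0;-54 -21 -0.6 0 0;-69 -20 -0.7 0 0;-83 -17 -0.8 0 0;-97 -11 -1.0 0 0;-109 -2 -1.1 0 0;-120 8 -1.2 0 0;-129 20 -1.4 0 0;-135 33 -1.5 0 0;-139 47 -1.7 0 0;-141 62 -1.8 0 0;-140 77 -1.9 0 0;-136 91 -2.1 0 0;-130 105 -2.2 0 0;-122 117 -2.4 0 0;-112 128 -2.5 0 0;-100 137 -2.6 0 0;-87 143 -2.8 0 0
```

carry_out --series "-4 -14 -0.1 0 0;-10 -28 -0.3 0 0;-18 -40 -0.4 0 0;-28 -51 -0.6 0 0;-40 -60 -0.7 0 0;-53 -66 -0.8 0 0;-67 -70 -1.0 0 0;-82 -72 -1.1 0 0;-97 -71 -1.2 0 0;-111 -67 -1.4 0 0;-125 -61 -1.5 0 0;-137 -53 -1.7 0 0;-148 -43 -1.8 0 0;-157 -31 -1.9 0 0;-163 -18 -2.1 0 0;-167 -4 -2.2 0 0;-169 11 -2.4 0 0;-168 26 -2.5 0 0;-164 40 -2.6 0 0;-158 54 -2.8 0 0"

```text
time: 12.55
eef_pos: [0.4661, -0.0068, 0.2986]
orientation: [0.053, 0.706, -0.054, 0.704]
wrist_force: [0.9, -3.4, 0.4]
gripper_width: 0.025
```

```bash
cat > st.py <<'E'
from h import *
o=ctrl.get_obs();p=o['eef_pos'];d=p[:2]-[.5413,-.0484];th=np.arctan2(d[1],d[0])
t=np.array([np.sin(th),-np.cos(th)]);F=o['wrist_force']
print(o['time'],p,'r',np.hypot(*d)*1e3,'turned mod360',(-8.8-np.degrees(th))%360,'Ftan(resist+)',-F[:2]@t,'Frad',F[:2]@d/np.hypot(*d),'Fz',F[2])
E
python3 st.py
```

```text
12.55 [ 0.46612324 -0.00679427  0.29856895] r 85.92194950595658 turned mod360 200.1618414975446 Ftan(resist+) 2.5501983876761307 Frad -2.3853309767384436 Fz 0.36910049795435995
```

Running free as predicted (about 2.6 N). On with the next 200°.

carry_out --series "8 12 -0.1 0 0;18 23 -0.3 0 0;30 32 -0.4 0 0;44 38 -0.6 0 0;58 42 -0.7 0 0;73 44 -0.8 0 0;87 43 -1.0 0 0;102 40 -1.1 0 0;115 34 -1.2 0 0;128 25 -1.4 0 0;138 15 -1.5 0 0;147 3 -1.7 0 0;154 -10 -1.8 0 0;158 -24 -1.9 0 0;159 -39 -2.1 0 0;158 -54 -2.2 0 0;155 -68 -2.4 0 0;149 -82 -2.5 0 0;141 -94 -2.6 0 0;130 -105 -2.8 0 0"

```text
time: 14.55
eef_pos: [0.5981, -0.1123, 0.2959]
orientation: [0.055, 0.704, -0.053, 0.706]
wrist_force: [2.3, 4.6, 2.9]
gripper_width: 0.0249
```

```bash
python3 st.py; python3 circ.py 400 8 12; python3 circ.py 496 8 12
```

```text
14.55 [ 0.59807843 -0.11232148  0.29594513] r 85.49704700783944 turned mod360 39.58682687500989 Ftan(resist+) 4.812772501902103 Frad -1.88010004899589 Fz 2.910190047066769
496.0 -9 -7 -0.1 0 0;-20 -13 -0.2 0 0;-31 -17 -0.3 0 0;-42 -20 -0.4 0 0;-54 -21 -0.6 0 0;-66 -20 -0.7 0 0;-78 -18 -0.8 0 0;-89 -14 -0.9 0 0;-100 -9 -1.0 0 0;-109 -2 -1.1 0 0;-118 6 -1.2 0 0;-125 15 -1.3 0 0
592.0 -6 10 -0.1 0 0;-11 21 -0.2 0 0;-14 32 -0.3 0 0;-15 44 -0.4 0 0;-15 56 -0.6 0 0;-13 68 -0.7 0 0;-10 79 -0.8 0 0;-5 90 -0.9 0 0;1 100 -1.0 0 0;9 109 -1.1 0 0;18 117 -1.2 0 0;28 123 -1.3 0 0
```

carry_out --series "-9 -7 -0.1 0 0;-20 -13 -0.2 0 0;-31 -17 -0.3 0 0;-42 -20 -0.4 0 0;-54 -21 -0.6 0 0;-66 -20 -0.7 0 0;-78 -18 -0.8 0 0;-89 -14 -0.9 0 0;-100 -9 -1.0 0 0;-109 -2 -1.1 0 0;-118 6 -1.2 0 0;-125 15 -1.3 0 0"

```text
time: 15.75
eef_pos: [0.4735, -0.1014, 0.2952]
orientation: [0.051, 0.703, -0.057, 0.707]
wrist_force: [4.5, -5.0, 1.4]
gripper_width: 0.0251
```

```bash
python3 st.py
```

```text
15.75 [ 0.47346691 -0.10142731  0.29524392] r 86.10008170574639 turned mod360 133.18411300466255 Ftan(resist+) 6.728416766997199 Frad -0.4576006692996944 Fz 1.3543759335363466
```

carry_out --series "-6 10 -0.1 0 0;-11 21 -0.2 0 0;-14 32 -0.3 0 0;-15 44 -0.4 0 0;-15 56 -0.6 0 0;-13 68 -0.7 0 0;-10 79 -0.8 0 0;-5 90 -0.9 0 0;1 100 -1.0 0 0;9 109 -1.1 0 0;18 117 -1.2 0 0;28 123 -1.3 0 0"

```text
time: 16.95
eef_pos: [0.4973, 0.024, 0.2936]
orientation: [0.052, 0.707, -0.055, 0.703]
wrist_force: [-8.8, 1.2, 10.9]
gripper_width: 0.0252
```

```bash
python3 st.py; python3 circ.py 592 8 12; python3 circ.py 688 5 9; python3 circ.py 733 4 6;python3 circ.py 757 3 5
```

```text
16.95 [0.49730137 0.02396792 0.2936336 ] r 84.69353753709444 turned mod360 229.90101355596815 Ftan(resist+) 6.916760075624779 Frad 5.61434861328375 Fz 10.941796883909127
688.0 11 5 -0.1 0 0;22 9 -0.2 0 0;34 10 -0.3 0 0;46 11 -0.4 0 0;57 9 -0.6 0 0;69 6 -0.7 0 0;80 2 -0.8 0 0;90 -4 -0.9 0 0;99 -12 -1.0 0 0;107 -20 -1.1 0 0;114 -30 -1.2 0 0;120 -41 -1.3 0 0
733.0 3 -7 -0.1 0 0;5 -14 -0.1 0 0;6 -21 -0.2 0 0;7 -29 -0.3 0 0;7 -36 -0.3 0 0;6 -44 -0.4 0 0;5 -51 -0.5 0 0;3 -58 -0.6 0 0;1 -65 -0.6 0 0
757.0 -2 -5 -0.1 0 0;-5 -11 -0.1 0 0;-8 -16 -0.2 0 0;-12 -21 -0.2 0 0;-16 -25 -0.3 0 0;-20 -29 -0.3 0 0
772.0 -3 -3 -0.0 0 0;-7 -6 -0.1 0 0;-10 -9 -0.1 0 0;-14 -11 -0.2 0 0;-18 -13 -0.2 0 0
```

carry_out --series "11 5 0 0 0;22 9 0 0 0;34 10 0 0 0;46 11 -0.2 0 0;57 9 -0.3 0 0;69 6 -0.4 0 0;80 2 -0.5 0 0;90 -4 -0.6 0 0;99 -12 -0.7 0 0;107 -20 -0.8 0 0;114 -30 -0.9 0 0;120 -41 -1 0 0"

```text
time: 18.15
eef_pos: [0.6189, -0.0145, 0.2921]
orientation: [0.054, 0.706, -0.052, 0.704]
wrist_force: [-3.5, 5.9, 4.7]
gripper_width: 0.0252
```

```bash
python3 st.py
```

```text
18.15 [ 0.6188508  -0.01454439  0.29207985] r 84.61872453839884 turned mod360 327.61581966840225 Ftan(resist+) 6.812937819353737 Frad -0.8440854248063948 Fz 4.724677749216269
```

carry_out --series "3 -7 0 0 0;5 -14 -0.1 0 0;6 -21 -0.2 0 0;7 -29 -0.3 0 0;7 -36 -0.3 0 0;6 -44 -0.4 0 0;5 -51 -0.5 0 0;3 -58 -0.6 0 0;1 -65 -0.6 0 0"

```text
time: 19.05
eef_pos: [0.6208, -0.079, 0.2915]
orientation: [0.055, 0.705, -0.052, 0.705]
wrist_force: [0.6, 7.5, 3.6]
gripper_width: 0.0252
```

```bash
python3 st.py
```

```text
19.05 [ 0.62078419 -0.07904186  0.29150828] r 85.1860297323383 turned mod360 12.282096512315515 Ftan(resist+) 7.229904126183402 Frad -2.1569634000644453 Fz 3.606162557886845
```

carry_out --series "-2 -5 -0.1 0 0;-5 -11 -0.1 0 0;-8 -16 -0.2 0 0;-12 -21 -0.2 0 0;-16 -25 -0.3 0 0;-20 -29 -0.3 0 0"

```text
time: 19.65
eef_pos: [0.602, -0.1083, 0.2914]
orientation: [0.055, 0.704, -0.052, 0.706]
wrist_force: [3.3, 5.8, 2.1]
gripper_width: 0.0251
```

```bash
python3 st.py; python3 circ.py 757 4 8
```

```text
19.65 [ 0.6019637  -0.10830987  0.29141834] r 85.26005393760263 turned mod360 35.84178885228127 Ftan(resist+) 6.413492955996057 Frad -1.6925196385781955 Fz 2.1330066444679936
789.0 -4 -4 -0.1 0 0;-9 -8 -0.1 0 0;-14 -11 -0.2 0 0;-19 -14 -0.2 0 0;-24 -17 -0.3 0 0;-30 -19 -0.3 0 0;-36 -21 -0.4 0 0;-41 -22 -0.4 0 0
```

Run:
```python
import numpy as np
a=lambda t:85*np.array([np.cos(np.radians(-8.8-t)),np.sin(np.radians(-8.8-t))])
t=757
s=[]
for k in range(64):
    d=a(t+1.4)-a(t);t+=1.4
    s.append(f"{t:.1f}:{d[0]:.1f} {d[1]:.1f}")
print(' | '.join(s))
```

```text
758.4:-1.5 -1.4 | 759.8:-1.5 -1.4 | 761.2:-1.6 -1.4 | 762.6:-1.6 -1.3 | 764.0:-1.6 -1.3 | 765.4:-1.7 -1.2 | 766.8:-1.7 -1.2 | 768.2:-1.7 -1.2 | 769.6:-1.8 -1.1 | 771.0:-1.8 -1.1 | 772.4:-1.8 -1.0 | 773.8:-1.8 -1.0 | 775.2:-1.9 -0.9 | 776.6:-1.9 -0.9 | 778.0:-1.9 -0.8 | 779.4:-1.9 -0.8 | 780.8:-1.9 -0.7 | 782.2:-2.0 -0.7 | 783.6:-2.0 -0.7 | 785.0:-2.0 -0.6 | 786.4:-2.0 -0.6 | 787.8:-2.0 -0.5 | 789.2:-2.0 -0.5 | 790.6:-2.0 -0.4 | 792.0:-2.0 -0.4 | 793.4:-2.1 -0.3 | 794.8:-2.1 -0.3 | 796.2:-2.1 -0.2 | 797.6:-2.1 -0.2 | 799.0:-2.1 -0.1 | 800.4:-2.1 -0.1 | 801.8:-2.1 -0.0 | 803.2:-2.1 0.0 | 804.6:-2.1 0.1 | 806.0:-2.1 0.1 | 807.4:-2.1 0.2 | 808.8:-2.1 0.2 | 810.2:-2.1 0.3 | 811.6:-2.0 0.3 | 813.0:-2.0 0.4 | 814.4:-2.0 0.4 | 815.8:-2.0 0.5 | 817.2:-2.0 0.5 | 818.6:-2.0 0.6 | 820.0:-2.0 0.6 | 821.4:-2.0 0.7 | 822.8:-1.9 0.7 | 824.2:-1.9 0.8 | 825.6:-1.9 0.8 | 827.0:-1.9 0.9 | 828.4:-1.9 0.9 | 829.8:-1.8 1.0 | 831.2:-1.8 1.0 | 832.6:-1.8 1.1 | 834.0:-1.8 1.1 | 835.4:-1.7 1.1 | 836.8:-1.7 1.2 | 838.2:-1.7 1.2 | 839.6:-1.6 1.3 | 841.0:-1.6 1.3 | 842.4:-1.6 1.3 | 843.8:-1.5 1.4 | 845.2:-1.5 1.4 | 846.6:-1.5 1.5
```

carry_out --series "-0.7 -0.7 0 0 0;-1.5 -1.4 0 0 0"

```text
time: 19.85
eef_pos: [0.6005, -0.1099, 0.2914]
orientation: [0.055, 0.704, -0.053, 0.706]
wrist_force: [3.5, 6.2, 2.2]
gripper_width: 0.0247
```

carry_out --series "0 0 0 0 0;0 0 0 0 0;0 0 0 0 0"

```text
time: 20.15
eef_pos: [0.6005, -0.1099, 0.2914]
orientation: [0.055, 0.704, -0.053, 0.706]
wrist_force: [1.9, 5.8, 3.7]
gripper_width: 0.0252
```

carry_out --series "0.7 0.7 0 0 0;0.7 0.7 0 0 0"

```text
time: 20.35
eef_pos: [0.6008, -0.1096, 0.2913]
orientation: [0.054, 0.704, -0.053, 0.706]
wrist_force: [3.0, 5.4, 3.7]
gripper_width: 0.0252
```

carry_out --series "-0.7 -0.7 0 0 0;-0.7 -0.7 0 0 0"

```text
time: 20.55
eef_pos: [0.6005, -0.1099, 0.2914]
orientation: [0.055, 0.704, -0.053, 0.706]
wrist_force: [2.3, 6.2, 3.4]
gripper_width: 0.0251
```

carry_out --series "-1.6 -1.4 0 0 0;-3.1 -2.8 -0.1 0 0"

```text
time: 20.75
eef_pos: [0.5977, -0.1125, 0.2913]
orientation: [0.055, 0.704, -0.052, 0.706]
wrist_force: [3.6, 6.0, 3.1]
gripper_width: 0.0251
```

carry_out --series "-1.1 -0.9 0 0 0;-2.2 -1.9 0 0 0"

```text
time: 20.95
eef_pos: [0.5955, -0.1145, 0.2913]
orientation: [0.055, 0.704, -0.053, 0.707]
wrist_force: [3.8, 6.5, 2.8]
gripper_width: 0.025
```

```bash
python3 st.py
```

```text
20.95 [ 0.59547626 -0.11445661  0.29132573] r 85.43151070838339 turned mod360 41.84314190828867 Ftan(resist+) 7.097175869897775 Frad -2.61271125398422 Fz 2.8401281314089446
```

carry_out --series "-1.2 -1 0 0 0;-2.5 -1.9 0 0 0"

```text
time: 21.15
eef_pos: [0.593, -0.1164, 0.2913]
orientation: [0.055, 0.704, -0.053, 0.707]
wrist_force: [4.0, 5.9, 2.5]
gripper_width: 0.0253
```

carry_out --series "-1.3 -0.9 0 0 0;-2.5 -1.8 -0.1 0 0"

```text
time: 21.35
eef_pos: [0.5907, -0.1183, 0.2913]
orientation: [0.055, 0.703, -0.053, 0.707]
wrist_force: [3.8, 6.7, 3.3]
gripper_width: 0.025
```

carry_out --series "-1.3 -0.9 0 0 0;-2.6 -1.7 0 0 0"

```text
time: 21.55
eef_pos: [0.5881, -0.12, 0.2913]
orientation: [0.055, 0.703, -0.053, 0.707]
wrist_force: [4.4, 6.0, 2.4]
gripper_width: 0.025
```

```bash
python3 st.py
```

```text
21.55 [ 0.5880886  -0.11999751  0.29125734] r 85.52997802004553 turned mod360 48.035591925890316 Ftan(resist+) 6.955074522245895 Frad -2.5633632817610423 Fz 2.404984518937527
```

carry_out --series "-1.3 -0.8 0 0 0;-2.6 -1.5 0 0 0"

```text
time: 21.75
eef_pos: [0.5856, -0.1216, 0.2913]
orientation: [0.055, 0.703, -0.053, 0.707]
wrist_force: [4.7, 5.4, 2.1]
gripper_width: 0.0252
```

carry_out --series "-1.3 -0.8 0 0 0;-2.7 -1.5 -0.1 0 0"

```text
time: 21.95
eef_pos: [0.583, -0.1232, 0.2912]
orientation: [0.055, 0.703, -0.053, 0.707]
wrist_force: [4.7, 4.8, 2.8]
gripper_width: 0.0248
```

carry_out --series "-1.4 -0.7 0 0 0;-2.7 -1.4 0 0 0"

```text
time: 22.15
eef_pos: [0.5803, -0.1246, 0.2912]
orientation: [0.055, 0.703, -0.053, 0.707]
wrist_force: [4.7, 5.0, 2.9]
gripper_width: 0.0252
```

carry_out --series "-1.4 -0.7 0 0 0;-2.8 -1.3 0 0 0"

```text
time: 22.35
eef_pos: [0.5776, -0.126, 0.2912]
orientation: [0.055, 0.703, -0.053, 0.707]
wrist_force: [3.4, 4.8, 2.5]
gripper_width: 0.0253
```

carry_out --series "-1.4 -0.6 0 0 0;-2.8 -1.2 -0.1 0 0"

```text
time: 22.55
eef_pos: [0.5749, -0.1273, 0.2911]
orientation: [0.054, 0.703, -0.053, 0.707]
wrist_force: [5.9, 4.6, 2.1]
gripper_width: 0.0251
```

```bash
python3 st.py
```

```text
22.55 [ 0.5748888  -0.12726756  0.29111822] r 85.72222836519089 turned mod360 58.13139296787685 Ftan(resist+) 7.274575000262416 Frad -1.9515447950020914 Fz 2.0828928413171193
```

carry_out --series "-1.4 -0.5 0 0 0;-2.8 -1.1 0 0 0"

```text
time: 22.75
eef_pos: [0.5722, -0.1284, 0.2911]
orientation: [0.054, 0.703, -0.053, 0.707]
wrist_force: [5.6, 6.2, 2.7]
gripper_width: 0.025
```

carry_out --series "-1.4 -0.5 0 0 0;-2.9 -1 0 0 0"

```text
time: 22.95
eef_pos: [0.5693, -0.1295, 0.2911]
orientation: [0.054, 0.703, -0.053, 0.707]
wrist_force: [5.7, 5.3, 1.4]
gripper_width: 0.0257
```

carry_out --series "-1.4 -0.4 0 0 0;-2.9 -0.9 -0.1 0 0"

```text
time: 23.15
eef_pos: [0.5665, -0.1305, 0.291]
orientation: [0.054, 0.703, -0.053, 0.707]
wrist_force: [6.1, 5.0, 1.4]
gripper_width: 0.0251
```

carry_out --series "-1.5 -0.4 0 0 0;-2.9 -0.7 0 0 0"

```text
time: 23.35
eef_pos: [0.5636, -0.1313, 0.2911]
orientation: [0.054, 0.703, -0.053, 0.707]
wrist_force: [6.2, 3.9, 2.3]
gripper_width: 0.025
```

carry_out --series "-1.5 -0.3 0 0 0;-2.9 -0.6 0 0 0"

```text
time: 23.55
eef_pos: [0.5608, -0.132, 0.291]
orientation: [0.054, 0.703, -0.053, 0.707]
wrist_force: [5.6, 3.6, 2.1]
gripper_width: 0.0248
```

```bash
python3 st.py
```

```text
23.55 [ 0.5607926  -0.13204304  0.29103687] r 85.88434146171298 turned mod360 68.081643533501 Ftan(resist+) 6.28295571049314 Frad -2.188273281391749 Fz 2.1309749818971477
```

carry_out --series "-1.5 -0.3 0 0 0;-2.9 -0.5 -0.1 0 0"

```text
time: 23.75
eef_pos: [0.558, -0.1327, 0.291]
orientation: [0.054, 0.703, -0.053, 0.708]
wrist_force: [6.3, 4.0, 2.0]
gripper_width: 0.025
```

carry_out --series "-1.5 -0.2 0 0 0;-3 -0.4 0 0 0"

```text
time: 23.95
eef_pos: [0.5551, -0.1332, 0.291]
orientation: [0.054, 0.702, -0.053, 0.708]
wrist_force: [5.7, 3.5, 2.3]
gripper_width: 0.0249
```

carry_out --series "-1.5 -0.2 0 0 0;-3 -0.3 0 0 0"

```text
time: 24.15
eef_pos: [0.5521, -0.1336, 0.291]
orientation: [0.054, 0.702, -0.054, 0.708]
wrist_force: [6.4, 2.9, 1.1]
gripper_width: 0.025
```

carry_out --series "-1.5 -0.1 0 0 0;-3 -0.2 -0.1 0 0"

```text
time: 24.35
eef_pos: [0.5492, -0.134, 0.291]
orientation: [0.054, 0.702, -0.054, 0.708]
wrist_force: [5.6, 1.8, 1.1]
gripper_width: 0.0249
```

carry_out --series "-1.5 0 0 0 0;-3 -0.1 0 0 0"

```text
time: 24.55
eef_pos: [0.5462, -0.1342, 0.2909]
orientation: [0.054, 0.702, -0.054, 0.708]
wrist_force: [7.7, 3.7, 2.1]
gripper_width: 0.0252
```

```bash
python3 st.py
```

```text
24.55 [ 0.5462022  -0.13420069  0.29094863] r 85.9406235380442 turned mod360 77.92997496216033 Ftan(resist+) 7.926033662227661 Frad -3.2203338622526925 Fz 2.0955937803743288
```

carry_out --series "-1 0 0 0 0;-2 0 0 0 0"

```text
time: 24.75
eef_pos: [0.5442, -0.1343, 0.291]
orientation: [0.054, 0.702, -0.054, 0.708]
wrist_force: [7.0, 2.2, -0.1]
gripper_width: 0.025
```

carry_out --series "-1.2 0 0 0 0;-2.5 0.1 -0.1 0 0"

```text
time: 24.95
eef_pos: [0.5418, -0.1344, 0.2909]
orientation: [0.053, 0.702, -0.054, 0.708]
wrist_force: [7.3, 2.2, 1.7]
gripper_width: 0.0253
```

carry_out --series "-1.3 0.1 0 0 0;-2.6 0.2 0 0 0"

```text
time: 25.15
eef_pos: [0.5392, -0.1343, 0.2909]
orientation: [0.053, 0.702, -0.054, 0.708]
wrist_force: [6.8, 1.8, 0.9]
gripper_width: 0.025
```

carry_out --series "-1.5 0.1 0 0 0;-3 0.2 0 0 0"

```text
time: 25.35
eef_pos: [0.5363, -0.1342, 0.2909]
orientation: [0.053, 0.702, -0.054, 0.708]
wrist_force: [6.8, 1.4, 0.2]
gripper_width: 0.0251
```

carry_out --series "-1.5 0.2 0 0 0;-3 0.3 -0.1 0 0"

```text
time: 25.55
eef_pos: [0.5333, -0.1341, 0.2909]
orientation: [0.053, 0.702, -0.054, 0.708]
wrist_force: [7.2, 1.5, 1.2]
gripper_width: 0.0255
```

carry_out --series "-1.5 0.2 0 0 0;-3 0.4 0 0 0"

```text
time: 25.75
eef_pos: [0.5303, -0.1337, 0.2908]
orientation: [0.053, 0.702, -0.054, 0.708]
wrist_force: [6.7, 1.5, 2.1]
gripper_width: 0.0249
```

carry_out --series "-1.5 0.2 0 0 0;-3 0.5 0 0 0"

```text
time: 25.95
eef_pos: [0.5273, -0.1333, 0.2908]
orientation: [0.053, 0.702, -0.054, 0.708]
wrist_force: [6.5, 1.5, 0.2]
gripper_width: 0.0252
```

carry_out --series "-1.5 0.3 0 0 0;-3 0.6 -0.1 0 0"

```text
time: 26.15
eef_pos: [0.5243, -0.1329, 0.2907]
orientation: [0.053, 0.702, -0.055, 0.708]
wrist_force: [7.1, 1.6, 1.5]
gripper_width: 0.0251
```

carry_out --series "-1.5 0.3 0 0 0;-2.9 0.7 0 0 0"

```text
time: 26.35
eef_pos: [0.5214, -0.1323, 0.2907]
orientation: [0.053, 0.702, -0.055, 0.708]
wrist_force: [7.1, 0.4, 1.4]
gripper_width: 0.025
```

```bash
python3 st.py
```

```text
26.35 [ 0.52142766 -0.13225264  0.29070878] r 86.17526020018877 turned mod360 94.53262143561197 Ftan(resist+) 6.855778417732767 Frad -2.056870387630467 Fz 1.4283910360669716
```

carry_out --series "-1.4 0.4 0 0 0;-2.9 0.8 -0.1 0 0"

```text
time: 26.55
eef_pos: [0.5186, -0.1316, 0.2907]
orientation: [0.053, 0.702, -0.055, 0.708]
wrist_force: [6.7, 0.6, 0.8]
gripper_width: 0.0251
```

carry_out --series "-1.4 0.4 0 0 0;-2.9 0.9 0 0 0"

```text
time: 26.75
eef_pos: [0.5157, -0.1307, 0.2907]
orientation: [0.053, 0.702, -0.055, 0.708]
wrist_force: [7.7, 0.0, 0.3]
gripper_width: 0.025
```

carry_out --series "-1.4 0.5 0 0 0;-2.8 1 -0.1 0 0"

```text
time: 26.95
eef_pos: [0.5129, -0.1299, 0.2906]
orientation: [0.053, 0.702, -0.055, 0.708]
wrist_force: [6.4, -0.4, 0.9]
gripper_width: 0.0251
```

carry_out --series "-1.4 0.5 0 0 0;-2.8 1.1 0 0 0"

```text
time: 27.15
eef_pos: [0.5101, -0.1288, 0.2906]
orientation: [0.053, 0.702, -0.055, 0.708]
wrist_force: [6.7, -0.3, -0.1]
gripper_width: 0.0249
```

carry_out --series "-1.4 0.6 0 0 0;-2.8 1.2 -0.1 0 0"

```text
time: 27.35
eef_pos: [0.5073, -0.1278, 0.2905]
orientation: [0.052, 0.702, -0.055, 0.708]
wrist_force: [6.5, -0.2, 0.9]
gripper_width: 0.0251
```

```bash
python3 st.py
```

```text
27.35 [ 0.50730874 -0.12776684  0.29054438] r 86.33945283925088 turned mod360 104.38449923194796 Ftan(resist+) 6.066106933273623 Frad -2.366220367597967 Fz 0.8525394948265166
```

carry_out --series "-1.4 0.6 0 0 0;-2.7 1.3 0 0 0"

```text
time: 27.55
eef_pos: [0.5046, -0.1266, 0.2906]
orientation: [0.052, 0.702, -0.055, 0.708]
wrist_force: [6.9, -1.4, -0.1]
gripper_width: 0.0252
```

carry_out --series "-1.3 0.7 0 0 0;-2.7 1.4 -0.1 0 0"

```text
time: 27.75
eef_pos: [0.502, -0.1253, 0.2905]
orientation: [0.052, 0.702, -0.055, 0.708]
wrist_force: [7.0, -2.3, 0.6]
gripper_width: 0.025
```

carry_out --series "-1.3 0.7 0 0 0;-2.6 1.5 0 0 0"

```text
time: 27.95
eef_pos: [0.4993, -0.1239, 0.2905]
orientation: [0.052, 0.702, -0.055, 0.708]
wrist_force: [7.5, -2.3, 0.5]
gripper_width: 0.0249
```

carry_out --series "-1.3 0.8 0 0 0;-2.6 1.6 -0.1 0 0"

```text
time: 28.15
eef_pos: [0.4967, -0.1224, 0.2904]
orientation: [0.052, 0.702, -0.055, 0.708]
wrist_force: [6.5, -1.0, 0.4]
gripper_width: 0.0252
```

```bash
python3 st.py
```

```text
28.15 [ 0.4967224  -0.12242554  0.2903954 ] r 86.4114776820537 turned mod360 112.2560208169136 Ftan(resist+) 6.134101036591729 Frad -2.5032508047128625 Fz 0.358411041534627
```

carry_out --series "-1.3 0.9 0 0 0;-2.5 1.7 0 0 0"

```text
time: 28.35
eef_pos: [0.4942, -0.1209, 0.2904]
orientation: [0.052, 0.702, -0.055, 0.708]
wrist_force: [6.9, -2.6, 0.6]
gripper_width: 0.025
```

carry_out --series "-1.2 0.9 0 0 0;-2.5 1.8 -0.1 0 0"

```text
time: 28.55
eef_pos: [0.4917, -0.1192, 0.2903]
orientation: [0.052, 0.702, -0.056, 0.708]
wrist_force: [6.2, -2.7, 0.9]
gripper_width: 0.0252
```

carry_out --series "-1.2 0.9 0 0 0;-2.4 1.8 0 0 0"

```text
time: 28.75
eef_pos: [0.4893, -0.1175, 0.2903]
orientation: [0.052, 0.702, -0.056, 0.708]
wrist_force: [7.3, -1.5, 0.3]
gripper_width: 0.0254
```

carry_out --series "-1.2 0.9 0 0 0;-2.3 1.9 -0.1 0 0"

```text
time: 28.95
eef_pos: [0.4869, -0.1157, 0.2903]
orientation: [0.052, 0.702, -0.056, 0.708]
wrist_force: [6.7, -2.3, -0.2]
gripper_width: 0.025
```

carry_out --series "-1.1 1 0 0 0;-2.2 2 0 0 0"

```text
time: 29.15
eef_pos: [0.4847, -0.1138, 0.2903]
orientation: [0.052, 0.702, -0.056, 0.708]
wrist_force: [6.5, -3.7, 0.6]
gripper_width: 0.0251
```

```bash
python3 st.py
```

```text
29.15 [ 0.48469389 -0.11378095  0.29026479] r 86.48074723228045 turned mod360 122.08565508547288 Ftan(resist+) 7.379181463062152 Frad -1.4544742813754903 Fz 0.6257061156605407
```

carry_out --series "-1.1 1 0 0 0;-2.2 2.1 -0.1 0 0"

```text
time: 29.35
eef_pos: [0.4825, -0.1118, 0.2902]
orientation: [0.051, 0.702, -0.056, 0.708]
wrist_force: [6.7, -3.6, 1.5]
gripper_width: 0.0251
```

carry_out --series "-1 1.1 0 0 0;-2.1 2.1 0 0 0"

```text
time: 29.55
eef_pos: [0.4803, -0.1098, 0.2902]
orientation: [0.051, 0.702, -0.056, 0.708]
wrist_force: [6.2, -2.8, 1.0]
gripper_width: 0.0253
```

carry_out --series "-1 1.1 0 0 0;-2 2.2 -0.1 0 0"

```text
time: 29.75
eef_pos: [0.4783, -0.1077, 0.2901]
orientation: [0.051, 0.702, -0.056, 0.708]
wrist_force: [6.9, -4.1, 1.6]
gripper_width: 0.0252
```

carry_out --series "-1 1.1 0 0 0;-2 2.2 0 0 0"

```text
time: 29.95
eef_pos: [0.4763, -0.1056, 0.2901]
orientation: [0.051, 0.702, -0.056, 0.708]
wrist_force: [6.0, -2.5, 0.7]
gripper_width: 0.0248
```

```bash
python3 st.py
```

```text
29.95 [ 0.47626394 -0.10556236  0.29010798] r 86.58651890423198 turned mod360 129.88668581752182 Ftan(resist+) 5.823988980654909 Frad -2.9031161854341363 Fz 0.7316230201463603
```

carry_out --series "-0.9 1.2 0 0 0;-1.8 2.3 -0.1 0 0"

```text
time: 30.15
eef_pos: [0.4744, -0.1034, 0.29]
orientation: [0.051, 0.702, -0.056, 0.708]
wrist_force: [5.3, -3.6, 0.5]
gripper_width: 0.0252
```

carry_out --series "-0.9 1.2 0 0 0;-1.8 2.4 0 0 0"

```text
time: 30.35
eef_pos: [0.4726, -0.1011, 0.2901]
orientation: [0.051, 0.702, -0.056, 0.708]
wrist_force: [5.2, -3.8, 1.1]
gripper_width: 0.025
```

carry_out --series "-0.8 1.2 0 0 0;-1.7 2.5 -0.1 0 0"

```text
time: 30.55
eef_pos: [0.4708, -0.0987, 0.29]
orientation: [0.051, 0.702, -0.056, 0.708]
wrist_force: [6.3, -4.1, 2.5]
gripper_width: 0.025
```

carry_out --series "-0.8 1.2 0 0 0;-1.6 2.5 0 0 0"

```text
time: 30.75
eef_pos: [0.4691, -0.0962, 0.2899]
orientation: [0.051, 0.702, -0.056, 0.708]
wrist_force: [5.5, -4.4, 1.2]
gripper_width: 0.0249
```

carry_out --series "-0.7 1.3 0 0 0;-1.5 2.6 -0.1 0 0"

```text
time: 30.95
eef_pos: [0.4675, -0.0938, 0.2899]
orientation: [0.051, 0.702, -0.056, 0.708]
wrist_force: [4.4, -5.0, 1.1]
gripper_width: 0.0246
```

```bash
python3 st.py
```

```text
30.95 [ 0.46754245 -0.09376019  0.28986876] r 86.58939893636462 turned mod360 139.60888067063726 Ftan(resist+) 6.566155789729066 Frad -1.112119453429804 Fz 1.1244787332145516
```

carry_out --series "-0.7 1.3 0 0 0;-1.4 2.6 0 0 0"

```text
time: 31.15
eef_pos: [0.4661, -0.0912, 0.2899]
orientation: [0.051, 0.702, -0.057, 0.708]
wrist_force: [4.6, -5.4, 1.8]
gripper_width: 0.0251
```

carry_out --series "-0.7 1.3 0 0 0;-1.3 2.7 -0.1 0 0"

```text
time: 31.35
eef_pos: [0.4647, -0.0886, 0.2898]
orientation: [0.051, 0.702, -0.057, 0.708]
wrist_force: [4.2, -5.7, 2.6]
gripper_width: 0.0253
```

carry_out --series "-0.6 1.4 0 0 0;-1.2 2.7 0 0 0"

```text
time: 31.55
eef_pos: [0.4634, -0.0861, 0.2898]
orientation: [0.05, 0.703, -0.057, 0.708]
wrist_force: [3.1, -5.3, 1.5]
gripper_width: 0.0252
```

carry_out --series "-0.6 1.4 0 0 0;-1.2 2.7 -0.1 0 0"

```text
time: 31.75
eef_pos: [0.4621, -0.0835, 0.2898]
orientation: [0.05, 0.703, -0.057, 0.708]
wrist_force: [3.2, -6.7, 2.8]
gripper_width: 0.025
```

carry_out --series "-0.5 1.4 0 0 0;-1.1 2.8 0 0 0"

```text
time: 31.95
eef_pos: [0.461, -0.0808, 0.2898]
orientation: [0.05, 0.703, -0.057, 0.708]
wrist_force: [4.0, -6.4, 2.3]
gripper_width: 0.0252
```

```bash
python3 st.py
python3 - <<'E'
from h import *
s=ctrl.snapshot('scene');save(cv2.resize(s[180:335,200:350],None,fx=3.8,fy=3.8,interpolation=cv2.INTER_CUBIC),'s6')
C=cam('scene');print([( (proj(C,[.5413,-.0484,z])-[200,180])*3.8).round(0) for z in (.103,.115,.230)])
E
```

```text
31.95 [ 0.46100791 -0.0807652   0.28977024] r 86.5697728306505 turned mod360 149.2459663377114 Ftan(resist+) 7.391787460664986 Frad -1.3064372756717018 Fz 2.3432227397964023
[array([286., 245.]), array([285., 233.]), array([284., 115.])]
```

View pics/s6.png

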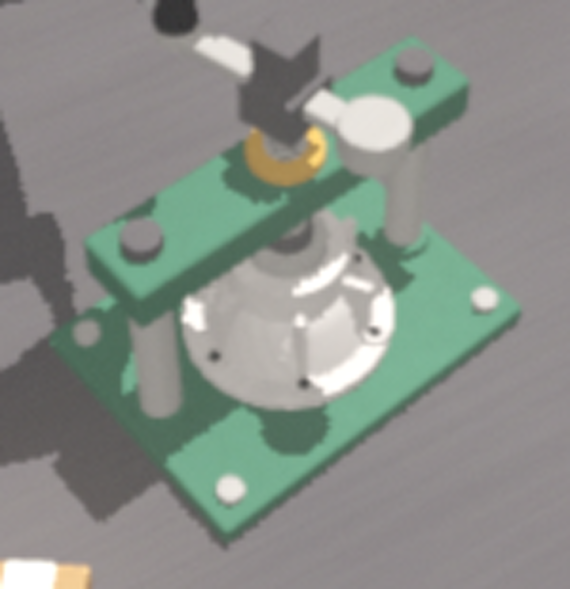

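carry_out --series "-0.5 1.4 0 0 0;-1 2.8 -0.1 0 0"

```text
time: 32.2
eef_pos: [0.46, -0.0781, 0.2897]
orientation: [0.05, 0.703, -0.057, 0.708]
wrist_force: [2.9, -6.5, 2.7]
gripper_width: 0.0251
```

carry_out --series "-0.4 1.4 0 0 0;-0.9 2.8 0 0 0"

```text
time: 32.4
eef_pos: [0.459, -0.0754, 0.2897]
orientation: [0.05, 0.703, -0.057, 0.707]
wrist_force: [3.9, -6.9, 3.2]
gripper_width: 0.0251
```

carry_out --series "-0.4 1.4 0 0 0;-0.8 2.8 -0.1 0 0"

```text
time: 32.6
eef_pos: [0.4582, -0.0727, 0.2897]
orientation: [0.05, 0.703, -0.057, 0.707]
wrist_force: [2.3, -6.8, 4.1]
gripper_width: 0.0249
```

carry_out --series "-0.4 1.4 0 0 0;-0.8 2.9 0 0 0"

```text
time: 32.8
eef_pos: [0.4574, -0.0698, 0.2896]
orientation: [0.05, 0.703, -0.057, 0.707]
wrist_force: [2.1, -6.9, 2.2]
gripper_width: 0.0251
```

carry_out --series "-0.3 1.4 0 0 0;-0.7 2.9 0 0 0"

```text
time: 33.0
eef_pos: [0.4567, -0.067, 0.2896]
orientation: [0.05, 0.703, -0.057, 0.707]
wrist_force: [3.5, -7.4, 2.9]
gripper_width: 0.0253
```

```bash
python3 st.py
```

```text
33.0 [ 0.45665864 -0.06696243  0.28961533] r 86.65288959295458 turned mod360 158.83046502214987 Ftan(resist+) 7.983667544947783 Frad -1.8273653835150727 Fz 2.9065328925313616
```

carry_out --series "-0.2 1.2 0 0 0;-0.5 2.4 0 0 0"

```text
time: 33.2
eef_pos: [0.4561, -0.0646, 0.2896]
orientation: [0.05, 0.703, -0.057, 0.707]
wrist_force: [2.3, -8.3, 3.4]
gripper_width: 0.0247
```

carry_out --series "-0.2 1 0 0 0;-0.3 2 0 0 0"

```text
time: 33.4
eef_pos: [0.4558, -0.0627, 0.2896]
orientation: [0.05, 0.703, -0.057, 0.707]
wrist_force: [3.0, -6.9, 2.6]
gripper_width: 0.0254
```

carry_out --series "-0.2 1.2 0 0 0;-0.3 2.5 -0.1 0 0"

```text
time: 33.6
eef_pos: [0.4554, -0.0602, 0.2895]
orientation: [0.05, 0.703, -0.057, 0.707]
wrist_force: [2.3, -7.7, 2.8]
gripper_width: 0.0249
```

carry_out --series "-0.1 1.5 0 0 0;-0.3 3 0 0 0"

```text
time: 33.8
eef_pos: [0.455, -0.0573, 0.2895]
orientation: [0.05, 0.703, -0.057, 0.707]
wrist_force: [2.6, -7.7, 3.2]
gripper_width: 0.0251
```

carry_out --series "-0.1 1.4 0 0 0;-0.2 2.8 0 0 0"

```text
time: 34.0
eef_pos: [0.4548, -0.0546, 0.2895]
orientation: [0.05, 0.703, -0.057, 0.707]
wrist_force: [2.6, -8.6, 3.5]
gripper_width: 0.025
```

```bash
python3 st.py
```

```text
34.0 [ 0.45482379 -0.05455442  0.28949701] r 86.69493550516258 turned mod360 167.12918401672763 Ftan(resist+) 8.795137145255449 Frad -1.9616061603141897 Fz 3.5156014431123266
```

carry_out --series "0 0.8 0 0 0;-0.1 1.6 0 0 0"

```text
time: 34.2
eef_pos: [0.4547, -0.053, 0.2894]
orientation: [0.049, 0.703, -0.057, 0.707]
wrist_force: [2.6, -8.6, 3.4]
gripper_width: 0.025
```

carry_out --series "0 0.8 0 0 0;0 1.6 0 0 0"

```text
time: 34.4
eef_pos: [0.4546, -0.0515, 0.2895]
orientation: [0.049, 0.703, -0.057, 0.707]
wrist_force: [2.8, -7.5, 3.8]
gripper_width: 0.0246
```

carry_out --series "0 1 0 0 0;0 2 0 0 0"

```text
time: 34.6
eef_pos: [0.4546, -0.0495, 0.2894]
orientation: [0.049, 0.703, -0.058, 0.707]
wrist_force: [1.8, -7.4, 3.6]
gripper_width: 0.0253
```

carry_out --series "0 1.3 0 0 0;0.1 2.6 -0.1 0 0"

```text
time: 34.8
eef_pos: [0.4546, -0.047, 0.2893]
orientation: [0.049, 0.703, -0.058, 0.707]
wrist_force: [0.3, -9.4, 5.2]
gripper_width: 0.025
```

carry_out --series "0 0.5 0 0 0;0 1 0 0 0"

```text
time: 35.0
eef_pos: [0.4546, -0.046, 0.2894]
orientation: [0.049, 0.703, -0.058, 0.707]
wrist_force: [1.6, -8.7, 4.1]
gripper_width: 0.0251
```

carry_out --series "0 0.8 0 0 0;0.1 1.6 0 0 0"

```text
time: 35.2
eef_pos: [0.4547, -0.0444, 0.2893]
orientation: [0.049, 0.703, -0.058, 0.707]
wrist_force: [1.7, -8.5, 4.0]
gripper_width: 0.025
```

carry_out --series "0.1 1 0 0 0;0.2 2 0 0 0"

```text
time: 35.4
eef_pos: [0.4548, -0.0425, 0.2893]
orientation: [0.049, 0.703, -0.058, 0.707]
wrist_force: [1.7, -8.5, 3.7]
gripper_width: 0.025
```

carry_out --series "0.1 1.2 0 0 0;0.3 2.4 0 0 0"

```text
time: 35.6
eef_pos: [0.455, -0.0401, 0.2893]
orientation: [0.049, 0.703, -0.058, 0.707]
wrist_force: [0.7, -9.6, 3.5]
gripper_width: 0.025
```

carry_out --series "0.1 0.8 0 0 0;0.2 1.6 0 0 0"

```text
time: 35.8
eef_pos: [0.4552, -0.0386, 0.2893]
orientation: [0.049, 0.703, -0.058, 0.707]
wrist_force: [0.6, -8.9, 5.5]
gripper_width: 0.0251
```

```bash
python3 st.py
```

```text
35.8 [ 0.4551558  -0.03855834  0.28929204] r 86.70456612363373 turned mod360 177.71757404257306 Ftan(resist+) 8.745895239519816 Frad -1.5965221806177177 Fz 5.471494189761638
```

carry_out --series "0.2 1 0 0 0;0.4 2 0 0 0"

```text
time: 36.0
eef_pos: [0.4554, -0.0366, 0.2893]
orientation: [0.049, 0.704, -0.058, 0.707]
wrist_force: [0.4, -8.4, 3.5]
gripper_width: 0.0252
```

carry_out --series "0.2 1.2 0 0 0;0.5 2.4 0 0 0"

```text
time: 36.2
eef_pos: [0.4558, -0.0342, 0.2893]
orientation: [0.049, 0.704, -0.058, 0.706]
wrist_force: [0.8, -8.6, 4.3]
gripper_width: 0.0248
```

carry_out --series "0.2 1.2 0 0 0;0.5 2.4 0 0 0"

```text
time: 36.4
eef_pos: [0.4562, -0.0318, 0.2892]
orientation: [0.049, 0.704, -0.058, 0.706]
wrist_force: [-0.1, -9.7, 4.1]
gripper_width: 0.0249
```

carry_out --series "0.2 1 0 0 0;0.4 2 0 0 0"

```text
time: 36.6
eef_pos: [0.4566, -0.0299, 0.2892]
orientation: [0.049, 0.704, -0.058, 0.706]
wrist_force: [0.5, -9.8, 4.7]
gripper_width: 0.025
```

carry_out --series "0 0 0 0 0;0 0 0 0 0;0 0 0 0 0"

```text
time: 36.9
eef_pos: [0.4566, -0.0298, 0.2892]
orientation: [0.049, 0.704, -0.058, 0.706]
wrist_force: [-0.4, -7.8, 4.4]
gripper_width: 0.0255
```

```bash
python3 st.py
```

```text
36.9 [ 0.45660936 -0.02975153  0.28915901] r 86.71948432860196 turned mod360 183.6180821216321 Ftan(resist+) 7.735205044187067 Frad -1.3401334084545715 Fz 4.412199000263316
```

carry_out --series "0.3 1.2 0 0 0;0.6 2.4 0 0 0"

```text
time: 37.1
eef_pos: [0.4571, -0.0276, 0.2892]
orientation: [0.049, 0.704, -0.058, 0.706]
wrist_force: [-0.2, -9.0, 4.9]
gripper_width: 0.0249
```

carry_out --series "0.3 1.2 0 0 0;0.6 2.4 0 0 0"

```text
time: 37.3
eef_pos: [0.4577, -0.0252, 0.2892]
orientation: [0.049, 0.704, -0.058, 0.706]
wrist_force: [-0.0, -10.1, 4.2]
gripper_width: 0.0249
```

carry_out --series "0.3 1.2 0 0 0;0.7 2.4 0 0 0"

```text
time: 37.5
eef_pos: [0.4584, -0.0229, 0.2891]
orientation: [0.049, 0.704, -0.058, 0.706]
wrist_force: [0.4, -9.9, 4.1]
gripper_width: 0.0255
```

carry_out --series "0.4 1.2 0 0 0;0.8 2.3 0 0 0"

```text
time: 37.7
eef_pos: [0.4591, -0.0206, 0.2891]
orientation: [0.049, 0.704, -0.058, 0.706]
wrist_force: [-0.8, -10.3, 4.1]
gripper_width: 0.025
```

```bash
python3 st.py
```

```text
37.7 [ 0.45912563 -0.02059651  0.28909292] r 86.7505738576043 turned mod360 189.8931196827065 Ftan(resist+) 10.064998159085762 Frad -2.51034527717338 Fz 4.147228991779104
```

carry_out --series "0.4 1.1 0 0 0;0.9 2.3 0 0 0"

```text
time: 37.9
eef_pos: [0.4599, -0.0184, 0.289]
orientation: [0.049, 0.704, -0.058, 0.706]
wrist_force: [-0.1, -9.2, 4.7]
gripper_width: 0.0252
```

carry_out --series "0.4 1.1 0 0 0;0.9 2.3 0 0 0"

```text
time: 38.1
eef_pos: [0.4608, -0.0161, 0.289]
orientation: [0.049, 0.704, -0.058, 0.706]
wrist_force: [-0.5, -9.8, 4.3]
gripper_width: 0.025
```

carry_out --series "0.5 1.1 0 0 0;1 2.2 0 0 0"

```text
time: 38.3
eef_pos: [0.4616, -0.0139, 0.289]
orientation: [0.049, 0.704, -0.058, 0.706]
wrist_force: [-0.9, -10.0, 4.8]
gripper_width: 0.0251
```

carry_out --series "0.5 1.1 0 0 0;1 2.2 0 0 0"

```text
time: 38.5
eef_pos: [0.4626, -0.0118, 0.289]
orientation: [0.049, 0.704, -0.058, 0.706]
wrist_force: [0.6, -10.3, 4.9]
gripper_width: 0.0251
```

```bash
python3 st.py
```

```text
38.5 [ 0.46259443 -0.0118164   0.28897141] r 86.79243239584954 turned mod360 196.12975424334925 Ftan(resist+) 9.040261345626742 Frad -4.910411262300729 Fz 4.92808212285509
```

carry_out --series "0.8 0.6 0 0 0;1.7 1.4 0 0 0"

```text
time: 38.7
eef_pos: [0.4637, -0.0102, 0.2891]
orientation: [0.049, 0.705, -0.058, 0.705]
wrist_force: [-3.4, -9.0, 7.0]
gripper_width: 0.0249
```

```bash
python3 st.py
```

```text
38.7 [ 0.46370786 -0.01020974  0.28905175] r 86.48142252061346 turned mod360 197.40605549780307 Ftan(resist+) 9.542332753317291 Frad -0.894790290307366 Fz 6.963279976889821
```

carry_out --series "0.6 1.1 0 0 0;1.2 2.2 0 0 0"

```text
time: 38.9
eef_pos: [0.4648, -0.008, 0.289]
orientation: [0.049, 0.705, -0.058, 0.705]
wrist_force: [-3.5, -9.8, 6.2]
gripper_width: 0.0245
```

```bash
python3 st.py
```

```text
38.9 [ 0.46477084 -0.0080053   0.28900215] r 86.53579687831376 turned mod360 199.02662222940157 Ftan(resist+) 10.3185131874983 Frad -1.4399287817909967 Fz 6.241257866592826
```

carry_out --series "0.6 1.1 0 0 0;1.2 2.2 0 0 0"

```text
time: 39.1
eef_pos: [0.4659, -0.0059, 0.289]
orientation: [0.049, 0.705, -0.058, 0.705]
wrist_force: [-4.0, -10.9, 5.9]
gripper_width: 0.0252
```

```bash
python3 st.py
```

```text
39.1 [ 0.46592465 -0.00585825  0.28897838] r 86.55197226752526 turned mod360 200.64032843956005 Ftan(resist+) 11.50660490043651 Frad -1.8853409223877757 Fz 5.882818268777865
```

carry_out --series "0.5 0.8 0 0 0;1.1 1.6 0 0 0"

```text
time: 39.3
eef_pos: [0.4669, -0.0043, 0.2889]
orientation: [0.049, 0.705, -0.058, 0.705]
wrist_force: [-3.2, -9.3, 7.1]
gripper_width: 0.0249
```

```bash
python3 st.py
```

```text
39.3 [ 0.4668774 -0.004256   0.288925 ] r 86.52985537114726 turned mod360 201.87443397750027 Ftan(resist+) 9.676511469226492 Frad -2.0035264952183387 Fz 7.10364840090434
```

carry_out --series "0.6 1 0.1 0 0;1.3 2 0.2 0 0"

```text
time: 39.5
eef_pos: [0.4681, -0.0023, 0.289]
orientation: [0.049, 0.705, -0.058, 0.705]
wrist_force: [-3.3, -10.0, 4.1]
gripper_width: 0.0253
```

```bash
python3 st.py
```

```text
39.5 [ 0.46807502 -0.00233521  0.288962  ] r 86.50931955202671 turned mod360 203.37341387004267 Ftan(resist+) 10.22992230549257 Frad -2.5782536535962666 Fz 4.081088905546052
```

carry_out --series "0.7 1 0 0 0;1.4 2 0 0 0"

```text
time: 39.7
eef_pos: [0.4694, -0.0003, 0.2889]
orientation: [0.049, 0.705, -0.058, 0.705]
wrist_force: [-4.2, -9.8, 6.1]
gripper_width: 0.0249
```

```bash
python3 st.py
```

```text
39.7 [ 4.69361570e-01 -3.31679499e-04  2.88918192e-01] r 86.51994633855115 turned mod360 204.95032953540118 Ftan(resist+) 10.461741044444405 Frad -1.9707241764312382 Fz 6.0990166253731335
```

carry_out --series "0.9 1.2 0 0 0;1.8 2.4 0 0 0"

```text
time: 39.9
eef_pos: [0.471, 0.0021, 0.2889]
orientation: [0.049, 0.705, -0.058, 0.705]
wrist_force: [-3.5, -9.9, 6.8]
gripper_width: 0.025
```

```bash
python3 st.py
```

```text
39.9 [0.47103143 0.00207305 0.28889801] r 86.51704902411323 turned mod360 206.88922295465449 Ftan(resist+) 10.08776080982451 Frad -2.9085894596254884 Fz 6.825392605040734
```

carry_out --series "0.9 1.2 0 0 0;1.9 2.4 0.1 0 0"

```text
time: 40.1
eef_pos: [0.4728, 0.0044, 0.2889]
orientation: [0.048, 0.706, -0.058, 0.705]
wrist_force: [-3.7, -11.6, 6.4]
gripper_width: 0.0249
```

```bash
python3 st.py
```

```text
40.1 [0.47279265 0.00438744 0.28890474] r 86.485674007127 turned mod360 208.81557721093537 Ftan(resist+) 11.477792958446237 Frad -4.156041506657782 Fz 6.370289740081773
```

carry_out --series "0.9 0.9 0 0 0;1.9 1.8 0 0 0"

```text
time: 40.3
eef_pos: [0.4744, 0.0063, 0.2889]
orientation: [0.049, 0.706, -0.058, 0.704]
wrist_force: [-4.3, -9.7, 6.3]
gripper_width: 0.0248
```

```bash
python3 st.py
```

```text
40.3 [0.47442566 0.00629408 0.28886629] r 86.39224376398084 turned mod360 210.47847929740416 Ftan(resist+) 10.200208874743558 Frad -2.7772191007165254 Fz 6.268540774993018
```

carry_out --series "0 0 0 0 0;0 0 0 0 0;0 0 0 0 0"

```text
time: 40.6
eef_pos: [0.4745, 0.0065, 0.2888]
orientation: [0.049, 0.706, -0.058, 0.704]
wrist_force: [-3.9, -8.7, 7.3]
gripper_width: 0.0248
```

```bash
python3 st.py; python3 -c "
from h import *
o=ctrl.get_obs();print(o['ft_torque'],o['joint_efforts'],o['orientation'])"
```

```text
40.6 [0.47450404 0.00645768 0.28884841] r 86.43532747879973 turned mod360 210.5953202854039 Ftan(resist+) 9.165304702202256 Frad -2.47709992709488 Fz 7.254240326204171
[-1.83495287  0.70110533  0.01361615] [ 4.35151309e+00 -2.38161010e+01 -2.69297093e+01  3.03695954e+00
 -1.06625095e+00 -1.11051006e-02] [ 0.0487229   0.70576815 -0.0579151   0.70438856]
```

carry_out --series "0.9 1 0 0 0;1.8 2 0 0 0"

```text
time: 40.8
eef_pos: [0.4761, 0.0083, 0.2888]
orientation: [0.049, 0.706, -0.058, 0.704]
wrist_force: [-4.7, -9.8, 6.3]
gripper_width: 0.025
```

```bash
python3 st.py
```

```text
40.8 [0.47605401 0.00827793 0.28883605] r 86.42584802474376 turned mod360 212.1802128725034 Ftan(resist+) 10.513839224921272 Frad -2.8940943809871724 Fz 6.328760453555511
```

carry_out --series "1 1 0 0 0;2 2 0 0 0"

```text
time: 41.0
eef_pos: [0.4779, 0.0103, 0.2888]
orientation: [0.049, 0.706, -0.058, 0.704]
wrist_force: [-6.1, -9.4, 6.6]
gripper_width: 0.025
```

```bash
python3 st.py
```

```text
41.0 [0.47794313 0.01030865 0.28881265] r 86.37591220919703 turned mod360 214.01924997765042 Ftan(resist+) 11.037332141723457 Frad -1.9781562709950626 Fz 6.593306871677344
```

carry_out --series "1 1 0 0 0;2 2 0.1 0 0"

```text
time: 41.2
eef_pos: [0.4798, 0.0123, 0.2888]
orientation: [0.048, 0.706, -0.058, 0.704]
wrist_force: [-5.9, -9.3, 7.0]
gripper_width: 0.025
```

```bash
python3 st.py
```

```text
41.2 [0.47978413 0.01226611 0.28879335] r 86.39780159333891 turned mod360 215.80152072757585 Ftan(resist+) 10.770199685941229 Frad -2.2815320576790747 Fz 6.975224043671365
```

carry_out --series "1.1 1 0 0 0;2.3 2 0 0 0"

```text
time: 41.4
eef_pos: [0.4819, 0.0143, 0.2888]
orientation: [0.049, 0.706, -0.058, 0.704]
wrist_force: [-5.9, -9.5, 7.0]
gripper_width: 0.0248
```

```bash
python3 st.py
```

```text
41.4 [0.48192511 0.01428347 0.28879343] r 86.33999249286587 turned mod360 217.7527119857774 Ftan(resist+) 10.81411457897844 Frad -2.801295864734389 Fz 7.006958145115495
```

carry_out --series "1.1 1 0 0 0;2.3 1.9 0 0 0"

```text
time: 41.6
eef_pos: [0.4841, 0.0162, 0.2888]
orientation: [0.049, 0.707, -0.058, 0.704]
wrist_force: [-5.9, -9.6, 7.3]
gripper_width: 0.0254
```

```bash
python3 st.py
```

```text
41.6 [0.48407662 0.01619742 0.28877078] r 86.29797756159303 turned mod360 219.66399299499184 Ftan(resist+) 10.77670899677777 Frad -3.2316996697891174 Fz 7.257453237027744
```

Run:
```python
from h import *
s=ctrl.snapshot('scene');save(cv2.resize(s[150:300,200:350],None,fx=4,fy=4,interpolation=cv2.INTER_CUBIC),'s7')
save(ctrl.snapshot('wrist'),'w7')
```

```text
(no output)
```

View pics/s7.png

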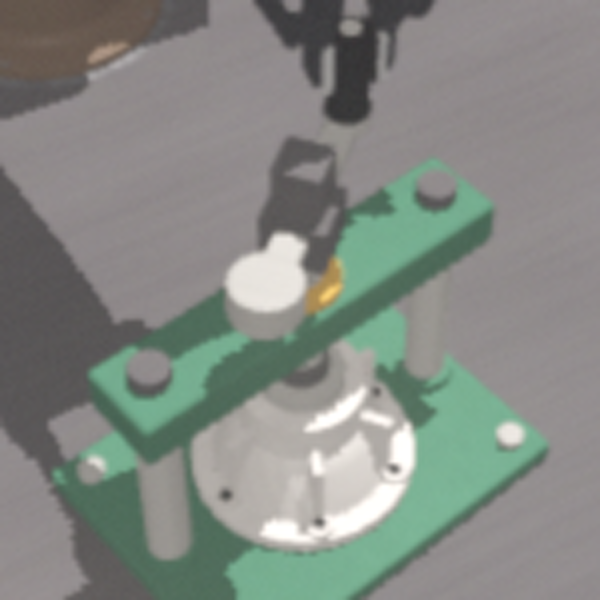

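View pics/w7.png

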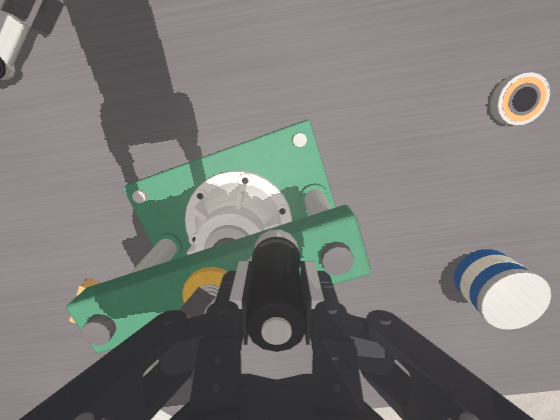

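carry_out --series "1.2 0.9 0 0 0;2.4 1.8 0 0 0"

```text
time: 41.9
eef_pos: [0.4862, 0.0181, 0.2887]
orientation: [0.049, 0.707, -0.058, 0.703]
wrist_force: [-6.9, -9.1, 8.2]
gripper_width: 0.0251
```

```bash
python3 st.py
```

```text
41.9 [0.48624343 0.01805528 0.28872998] r 86.29907332980987 turned mod360 221.5590802584588 Ftan(resist+) 11.08856342074909 Frad -2.631546737564301 Fz 8.225290825667045
```

carry_out --series "1.2 0.9 0 0 0;2.4 1.7 0 0 0"

```text
time: 42.1
eef_pos: [0.4885, 0.0198, 0.2887]
orientation: [0.049, 0.707, -0.058, 0.703]
wrist_force: [-7.7, -8.6, 8.9]
gripper_width: 0.0251
```

```bash
python3 st.py
```

```text
42.1 [0.48847094 0.01983707 0.28865999] r 86.29720578197593 turned mod360 223.45300764164878 Ftan(resist+) 11.379378498746526 Frad -2.126231211406055 Fz 8.935336176006356
```

carry_out --series "1.2 0.9 0.1 0 0;2.4 1.7 0.3 0 0"

```text
time: 42.3
eef_pos: [0.4907, 0.0214, 0.2887]
orientation: [0.049, 0.707, -0.058, 0.703]
wrist_force: [-7.1, -9.4, 6.5]
gripper_width: 0.0252
```

```bash
python3 st.py
```

```text
42.3 [0.49067123 0.02142145 0.28872676] r 86.24562531572423 turned mod360 225.25346572257598 Ftan(resist+) 11.284926023477118 Frad -3.4013866545390576 Fz 6.475399000643014
```

carry_out --series "1.3 0.8 0 0 0;2.6 1.6 0 0 0"

```text
time: 42.5
eef_pos: [0.4931, 0.0231, 0.2887]
orientation: [0.049, 0.707, -0.058, 0.703]
wrist_force: [-8.1, -9.1, 8.0]
gripper_width: 0.0251
```

```bash
python3 st.py
```

```text
42.5 [0.49309176 0.02309053 0.28869116] r 86.22604297869768 turned mod360 227.2070120650299 Ftan(resist+) 11.789559328135967 Frad -3.0834144961993815 Fz 7.983321624447402
```

carry_out --series "1.3 0.8 0 0 0;2.6 1.5 0 0 0"

```text
time: 42.7
eef_pos: [0.4955, 0.0246, 0.2887]
orientation: [0.049, 0.708, -0.058, 0.703]
wrist_force: [-7.7, -9.1, 7.6]
gripper_width: 0.0249
```

```bash
python3 st.py
```

```text
42.7 [0.4955135  0.02464136 0.2886513 ] r 86.20582372677123 turned mod360 229.11816695474056 Ftan(resist+) 11.330819712194282 Frad -3.606340901677649 Fz 7.632275542195883
```

carry_out --series "1.3 0.7 0 0 0;2.6 1.4 0 0 0"

```text
time: 42.9
eef_pos: [0.4979, 0.0261, 0.2886]
orientation: [0.049, 0.708, -0.058, 0.702]
wrist_force: [-9.0, -8.4, 8.1]
gripper_width: 0.0249
```

```bash
python3 st.py
```

```text
42.9 [0.49793469 0.02609352 0.28860716] r 86.19648849375517 turned mod360 230.99480228201506 Ftan(resist+) 12.02707705574896 Frad -2.7734504259526784 Fz 8.138543696407158
```

carry_out --series "1.3 0.7 0 0 0;2.6 1.4 0.1 0 0"

```text
time: 43.1
eef_pos: [0.5004, 0.0275, 0.2886]
orientation: [0.049, 0.708, -0.058, 0.702]
wrist_force: [-9.2, -9.4, 7.3]
gripper_width: 0.025
```

```bash
python3 st.py
```

```text
43.1 [0.50036927 0.02746896 0.28862709] r 86.20570680815223 turned mod360 232.85347181220348 Ftan(resist+) 12.541506557886903 Frad -3.95220890936088 Fz 7.321459618156424
```

carry_out --series "1.4 0.5 0 0 0;2.8 1.1 0 0 0"

```text
time: 43.3
eef_pos: [0.5029, 0.0287, 0.2886]
orientation: [0.049, 0.708, -0.058, 0.702]
wrist_force: [-8.9, -8.1, 7.9]
gripper_width: 0.025
```

```bash
python3 st.py
```

```text
43.3 [0.50294788 0.02873446 0.28859893] r 86.14296334322421 turned mod360 234.7629171818897 Ftan(resist+) 11.54357726919144 Frad -3.278246336793967 Fz 7.902792452593639
```

carry_out --series "1.2 0.5 0 0 0;2.4 1 0 0 0;3.7 1.5 0 0 0"

```text
time: 43.6
eef_pos: [0.5064, 0.0303, 0.2886]
orientation: [0.049, 0.708, -0.058, 0.702]
wrist_force: [-10.2, -8.4, 8.9]
gripper_width: 0.0252
```

```bash
python3 st.py
```

```text
43.6 [0.50642292 0.03032895 0.28858335] r 86.10840897721418 turned mod360 237.30656611010843 Ftan(resist+) 12.744547822650775 Frad -3.546699285370194 Fz 8.90657936908397
```

carry_out --series "1.2 0.5 0.1 0 0;2.5 0.9 0.2 0 0;3.7 1.3 0.2 0 0"

```text
time: 43.9
eef_pos: [0.5098, 0.0317, 0.2885]
orientation: [0.049, 0.709, -0.058, 0.702]
wrist_force: [-9.7, -7.9, 7.8]
gripper_width: 0.025
```

```bash
python3 st.py
```

```text
43.9 [0.5098165  0.03171102 0.28854513] r 86.0754725989503 turned mod360 239.74525437532816 Ftan(resist+) 11.936193356021935 Frad -3.8468459512415176 Fz 7.820781991975832
```

carry_out --series "1.3 0.3 0 0 0;2.6 0.6 0 0 0;3.9 0.9 0 0 0"

```text
time: 44.2
eef_pos: [0.5134, 0.0329, 0.2886]
orientation: [0.049, 0.709, -0.058, 0.701]
wrist_force: [-10.9, -7.6, 8.8]
gripper_width: 0.0248
```

```bash
python3 st.py
```

```text
44.2 [0.51343886 0.03292168 0.28855038] r 85.9619580964356 turned mod360 242.2883304472309 Ftan(resist+) 12.788227073804801 Frad -3.6384198041117424 Fz 8.82903145859409
```

carry_out --series "1.3 0.3 0 0 0;2.6 0.6 0 0 0;3.9 0.9 0 0 0"

```text
time: 44.5
eef_pos: [0.5171, 0.034, 0.2885]
orientation: [0.049, 0.709, -0.057, 0.701]
wrist_force: [-11.5, -6.8, 8.7]
gripper_width: 0.0248
```

```bash
python3 st.py
```

```text
44.5 [0.51712796 0.03404211 0.28851952] r 85.91268555451096 turned mod360 244.85885537740023 Ftan(resist+) 12.908946419783524 Frad -3.2915034308798528 Fz 8.710914887450507
```

carry_out --series "1.3 0.3 0 0 0;2.6 0.5 0 0 0;3.9 0.8 0 0 0;3.9 0.8 0 0 0;3.9 0.8 0 0 0;3.9 0.8 0 0 0"

```text
time: 45.1
eef_pos: [0.521, 0.0351, 0.2885]
orientation: [0.05, 0.709, -0.057, 0.701]
wrist_force: [-11.2, -5.8, 8.7]
gripper_width: 0.0253
```

```bash
python3 st.py
```

```text
45.1 [0.52101775 0.03506978 0.28850895] r 85.89862799587537 turned mod360 247.54244299753694 Ftan(resist+) 12.229425019952803 Frad -2.98757653417852 Fz 8.72723125757142
```

carry_out --series "0 0 0 0 0;0 0 0 0 0;0 0 0 0 0;0 0 0 0 0;0 0 0 0 0"

```text
time: 45.6
eef_pos: [0.521, 0.0351, 0.2885]
orientation: [0.05, 0.709, -0.057, 0.701]
wrist_force: [-10.7, -5.8, 8.5]
gripper_width: 0.0248
```

```bash
python3 st.py
python3 - <<'E'
from h import *
s=ctrl.snapshot('scene');save(cv2.resize(s[150:300,200:350],None,fx=4,fy=4,interpolation=cv2.INTER_CUBIC),'s8')
E
```

```text
45.6 [0.52099638 0.03505608 0.28849762] r 85.89036272010264 turned mod360 247.5264293265938 Ftan(resist+) 11.798150761700244 Frad -3.0693240870889253 Fz 8.535283740871568
```

View pics/s8.png

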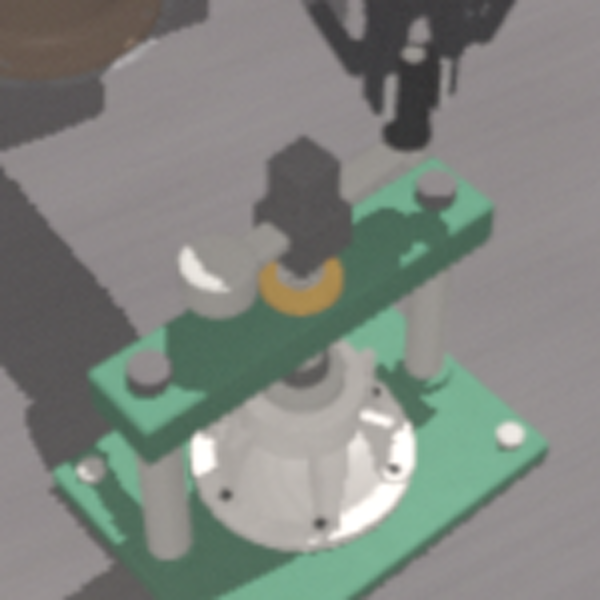

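carry_out --series "-0.7 0 0.2 0 0;-1.4 -0.1 0.4 0 0;-2 -0.2 0.6 0 0;-2 -0.2 0.6 0 0"

```text
time: 46.05
eef_pos: [0.5201, 0.0348, 0.2886]
orientation: [0.05, 0.708, -0.057, 0.702]
wrist_force: [-7.0, -6.9, 4.1]
gripper_width: 0.0251
```

```bash
python3 st.py
```

```text
46.05 [0.52007015 0.0348443  0.28862319] r 85.90878696763573 turned mod360 246.89280037656044 Ftan(resist+) 8.522117211709443 Frad -4.897833263217754 Fz 4.137037955310816
```

carry_out --series "-1 -0.8 0.2 0 0;-2 -1.6 0.4 0 0;-2.5 -2 0.5 0 0;-2.5 -2 0.5 0 0"

```text
time: 46.45
eef_pos: [0.518, 0.0338, 0.2889]
orientation: [0.051, 0.708, -0.056, 0.702]
wrist_force: [-6.3, -4.3, 2.8]
gripper_width: 0.0247
```

```bash
python3 st.py
```

```text
46.45 [0.51796126 0.03378083 0.28889375] r 85.43058633237872 turned mod360 245.34585151142795 Ftan(resist+) 7.249994673738056 Frad -2.406327598970626 Fz 2.782733546120154
```

carry_out --series "-1 -0.5 0 0 0;-2 -1 0 0 0;-3 -1.4 0.1 0 0;-4 -1.9 0.1 0 0;-5 -2.3 0.2 0 0;-5 -2.3 0.2 0 0"

```text
time: 47.05
eef_pos: [0.5128, 0.0319, 0.289]
orientation: [0.051, 0.708, -0.056, 0.702]
wrist_force: [-5.9, -3.0, 2.6]
gripper_width: 0.025
```

```bash
python3 st.py
```

```text
47.05 [0.51283775 0.03193032 0.28903966] r 85.22358842222883 turned mod360 241.6899890822549 Ftan(resist+) 6.521770557377657 Frad -0.876030526372112 Fz 2.6291518650441352
```

```bash
python3 circ.py 961 -3 10 1
```

```text
931.0 -4 -2 0.0 0 0;-8 -4 0.1 0 0;-12 -6 0.1 0 0;-16 -8 0.2 0 0;-20 -10 0.2 0 0;-23 -13 0.2 0 0;-27 -16 0.3 0 0;-30 -19 0.3 0 0;-33 -22 0.4 0 0;-36 -25 0.4 0 0;-36 -25 0.4 0 0
```

carry_out --series "-4 -2 0 0 0;-8 -4 0.1 0 0;-12 -6 0.1 0 0;-16 -8 0.2 0 0;-20 -10 0.2 0 0;-23 -13 0.2 0 0;-27 -16 0.3 0 0;-30 -19 0.3 0 0;-30 -19 0.3 0 0"

```text
time: 47.95
eef_pos: [0.4831, 0.0135, 0.2896]
orientation: [0.052, 0.707, -0.056, 0.703]
wrist_force: [-5.7, -2.8, 3.2]
gripper_width: 0.0247
```

```bash
python3 st.py
```

```text
47.95 [0.48312131 0.01345555 0.28962418] r 84.91683480133842 turned mod360 217.9545225658916 Ftan(resist+) 6.1067030021801525 Frad 1.895203843497395 Fz 3.2456734022944556
```

```bash
python3 circ.py 937 -4 15 1
```

```text
877.0 -4 -4 0.1 0 0;-8 -9 0.1 0 0;-11 -14 0.2 0 0;-15 -19 0.2 0 0;-17 -24 0.3 0 0;-20 -29 0.3 0 0;-22 -35 0.4 0 0;-23 -41 0.4 0 0;-25 -46 0.5 0 0;-25 -52 0.6 0 0;-26 -58 0.6 0 0;-26 -64 0.7 0 0;-25 -70 0.7 0 0;-24 -76 0.8 0 0;-23 -82 0.8 0 0;-23 -82 0.8 0 0
```

carry_out --series "-4 -4 0.1 0 0;-8 -9 0.1 0 0;-11 -14 0.2 0 0;-15 -19 0.2 0 0;-17 -24 0.3 0 0;-20 -29 0.3 0 0;-22 -35 0.4 0 0;-22 -35 0.4 0 0"

```text
time: 48.75
eef_pos: [0.4614, -0.021, 0.2902]
orientation: [0.052, 0.707, -0.055, 0.703]
wrist_force: [-8.4, -2.8, 3.1]
gripper_width: 0.0251
```

```bash
python3 st.py
```

```text
48.75 [ 0.46137095 -0.02095852  0.29022967] r 84.50850382051212 turned mod360 190.14852699153116 Ftan(resist+) 5.347044901848805 Frad 7.037900652490162 Fz 3.0502231599384664
```

carry_out --series "-3 -6 0.1 0 0;-4.5 -11 0.1 0 0;-5 -17 0.2 0 0;-5.5 -23 0.2 0 0;-5.5 -29 0.3 0 0;-4.5 -35 0.3 0 0;-3.5 -41 0.4 0 0;-3.5 -41 0.4 0 0"

```text
time: 49.55
eef_pos: [0.4584, -0.0623, 0.2909]
orientation: [0.052, 0.707, -0.055, 0.703]
wrist_force: [-8.6, -4.1, 0.9]
gripper_width: 0.025
```

```bash
python3 st.py
```

```text
49.55 [ 0.45838458 -0.06232178  0.29086529] r 84.07605503915191 turned mod360 161.6687504013748 Ftan(resist+) 2.6314552522010968 Frad 9.113445844778889 Fz 0.8735060321636616
```

carry_out --series "-1.2 -0.2 0 0 0;-2.5 -0.4 0 0 0;-2.5 -0.4 0 0 0"

```text
time: 49.85
eef_pos: [0.4576, -0.0623, 0.2907]
orientation: [0.052, 0.706, -0.055, 0.705]
wrist_force: [-2.9, -4.4, -3.3]
gripper_width: 0.0248
```

```bash
python3 st.py
```

```text
49.85 [ 0.45758079 -0.06231415  0.29067752] r 84.86760205564327 turned mod360 161.76368106795837 Ftan(resist+) 3.902519025816097 Frad 3.6153479635126438 Fz -3.3393187386043657
```

carry_out --series "0 -6 -0.3 0 0;1.3 -12 -0.3 0 0;3.8 -17.4 -0.4 0 0;6.5 -22.8 -0.4 0 0;6.5 -22.8 -0.4 0 0"

```text
time: 50.35
eef_pos: [0.4649, -0.085, 0.291]
orientation: [0.053, 0.705, -0.055, 0.705]
wrist_force: [-3.0, -4.1, -3.7]
gripper_width: 0.0251
```

```bash
python3 st.py
```

```text
50.35 [ 0.46490389 -0.08496151  0.29103345] r 84.69420803025537 turned mod360 145.6252431725134 Ftan(resist+) 2.3523854494022003 Frad 4.476815579240215 Fz -3.6547306416775096
```

carry_out --series "-1.1 -0.5 -0.6 0 0;-1.1 -0.5 -0.6 0 0;-1.1 -0.5 -0.6 0 0.3;-1.1 -0.5 -0.6 0 0.6;-1.1 -0.5 -0.6 0 0.8;-1.1 -0.5 -0.6 0 0.8;-1.1 -0.5 -0.6 0 0.8;-1.1 -0.5 -0.6 0 0.8"

```text
time: 51.15
eef_pos: [0.4642, -0.0832, 0.2911]
orientation: [0.054, 0.705, -0.053, 0.705]
wrist_force: [0.1, -0.1, -0.4]
gripper_width: 0.0682
```

```bash
python3 st.py
python3 - <<'E'
from h import *
o=ctrl.get_obs();print(o['gripper_width'])
save(ctrl.snapshot('wrist'),'w9')
E
```

```text
51.15 [ 0.4641881  -0.08322433  0.29107118] r 84.61074730972283 turned mod360 146.89569529767732 Ftan(resist+) 0.10384969603939978 Frad -0.08320330016301604 Fz -0.4369014706893947
0.06824194803471896
```

View pics/w9.png

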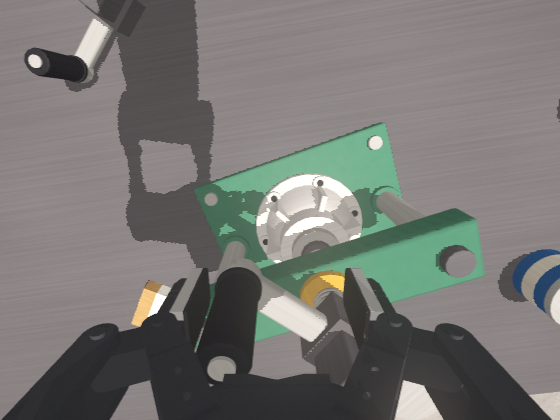

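carry_out --series "2 -8 0 0 1;5 -16 0 0 1;7 -22 0 0 1;7 -22 0 0 1;7 -22 0 0 1"

```text
time: 51.7
eef_pos: [0.4708, -0.1059, 0.2906]
orientation: [0.054, 0.705, -0.054, 0.705]
wrist_force: [0.7, 0.2, -0.6]
gripper_width: 0.0856
```

```bash
python3 st.py
python3 - <<'E'
from h import *
save(ctrl.snapshot('wrist'),'w10')
E
```

```text
51.7 [ 0.47084556 -0.10585165  0.29063313] r 90.9094110081763 turned mod360 132.0046836570198 Ftan(resist+) 0.25673678289628 Frad -0.6490405659893993 Fz -0.5650706923864844
```

View pics/w10.png

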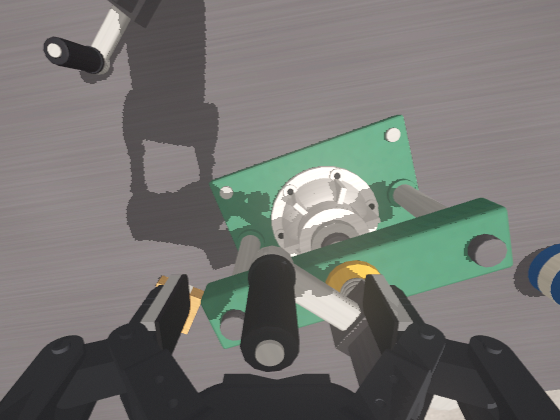

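carry_out --series "0 0 10 0 1;0 0 30 0 1;0 0 60 0 1;0 0 90 0 1;0 0 120 0 1;-40 0 150 0 1;-90 0 150 0 1;-120 0 150 0 1;-120 0 150 0 1;-120 0 150 0 1"

```text
time: 52.75
eef_pos: [0.3509, -0.1054, 0.4418]
orientation: [0.054, 0.704, -0.054, 0.706]
wrist_force: [1.0, -0.3, -1.3]
gripper_width: 0.0857
```

```bash
python3 st.py
python3 - <<'E'
from h import *
o=ctrl.get_obs()
save(ctrl.snapshot('wrist'),'w11');np.save('w11.npy',[o],allow_pickle=True)
t=ctrl.snapshot('top');save(t,'t11')
s=ctrl.snapshot('scene');save(cv2.resize(s[150:300,200:350],None,fx=4,fy=4,interpolation=cv2.INTER_CUBIC),'s11')
E
```

```text
52.75 [ 0.35085394 -0.10542949  0.44183998] r 198.80157022540888 turned mod360 154.5295563759728 Ftan(resist+) 0.5423138986935748 Frad -0.8883504055621961 Fz -1.327349062776653
```

View pics/w11.png

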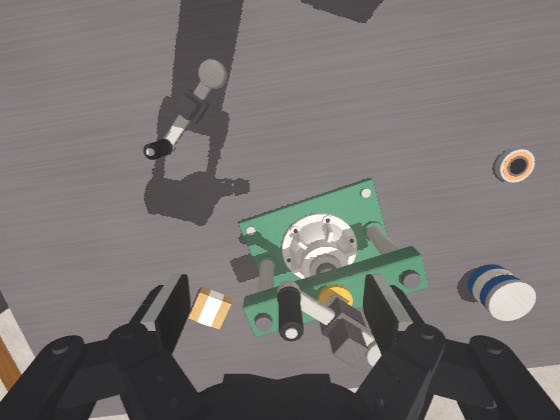

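View pics/s11.png

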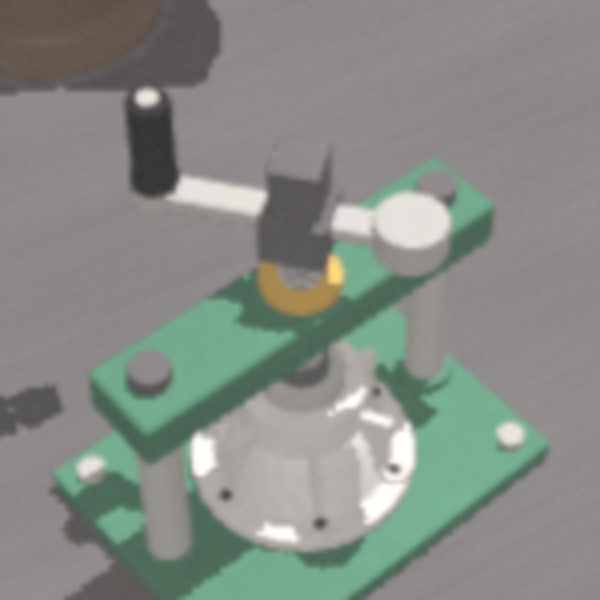

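View pics/t11.png

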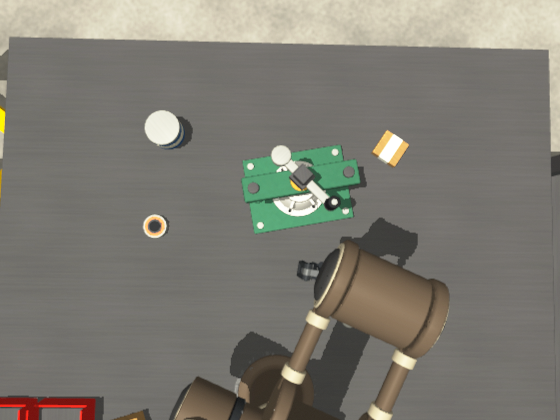

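Run:
```python
from h import *
print('scene pred',proj(cam('scene'),[.5413,-.0484,.298]),'seen',275,189)
print('top pred',proj(cam('top'),[.5413,-.0484,.298]))
o=np.load('w11.npy',allow_pickle=True)[0];C=cam('wrist',o);print('wrist pred',proj(C,[.5413,-.0484,.298]))
cv2.imwrite('pics/c11.png',np.hstack([cv2.resize(cv2.imread('pics/w11.png')[255:375,260:400],None,fx=3,fy=3,interpolation=2),cv2.resize(cv2.imread('pics/t11.png')[140:220,260:345],(380,360),interpolation=2)]))
g=onz(C,291.5,333,.2297+.095);print('grip',g,np.hypot(*(g[:2]-[.5413,-.0484])),np.degrees(np.arctan2(g[1]+.0484,g[0]-.5413)))
```

```text
scene pred [274.42256005 189.34274971] seen 275 189
top pred [302.53662443 173.32373205]
wrist pred [350.51715641 352.04884333]
grip [ 0.48187712 -0.10956925  0.3247    ] 0.08528045304731946 -134.17031792409225
```

View pics/c11.png

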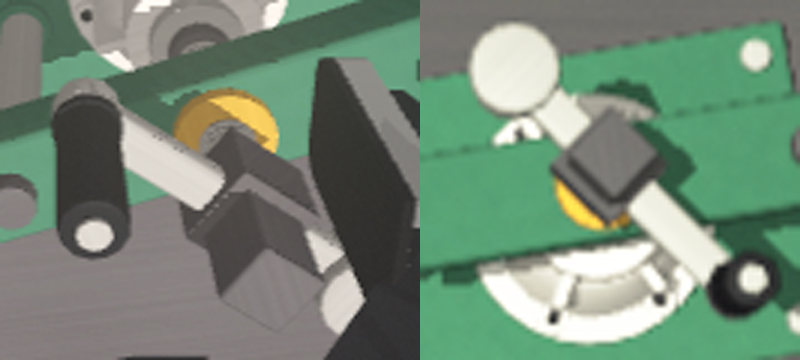

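carry_out --series "45 14 0 0 0;90 28 0 0 0;135 42 -20 0 0;180 54 -50 0 0;190 57 -80 0 0;190 57 -105 0 0;190 57 -125 0 0;190 57 -130 0 0;190 57 -130 0 0"

```text
time: 53.8
eef_pos: [0.5408, -0.0482, 0.3093]
orientation: [0.054, 0.706, -0.053, 0.704]
wrist_force: [-0.3, 1.6, -0.0]
gripper_width: -0.0002
```

carry_out --series "0 0 -1 0 0;0 0 -2 0 0;0 0 -3 0 0;0 0 -3 0 0"

```text
time: 54.2
eef_pos: [0.5411, -0.0487, 0.3085]
orientation: [0.054, 0.705, -0.054, 0.706]
wrist_force: [-0.8, 0.8, 0.1]
gripper_width: -0.0002
```

carry_out --series "0 0 -1 0 0;0 0 -2 0 0;0 0 -2 0 0"

```text
time: 54.5
eef_pos: [0.5411, -0.0486, 0.3062]
orientation: [0.054, 0.705, -0.054, 0.705]
wrist_force: [-0.1, 0.3, 1.9]
gripper_width: -0.0001
```

carry_out --series "0 0 -1 0 0;0 0 -1.5 0 0;0 0 -1.5 0 0"

```text
time: 54.8
eef_pos: [0.5414, -0.0486, 0.3062]
orientation: [0.053, 0.704, -0.054, 0.706]
wrist_force: [-2.5, -0.1, 6.2]
gripper_width: 0.0003
```

carry_out --series "0 0 5 0 0;0 0 20 0 0;0 0 60 0 0;0 0 100 0 0;-40 0 120 0 0;-80 0 120 0 0;-80 0 120 0 0;-80 0 120 0 0"

```text
time: 55.6
eef_pos: [0.4607, -0.0485, 0.4252]
orientation: [0.054, 0.704, -0.054, 0.706]
wrist_force: [-0.4, 0.1, 0.1]
gripper_width: 0.0001
```

```bash
python3 st.py
python3 - <<'E'
from h import *
s=ctrl.snapshot('scene');save(s,'s12')
E
```

```text
55.6 [ 0.4607008  -0.04853662  0.42522286] r 80.5993149839107 turned mod360 171.10287998023983 Ftan(resist+) -0.10226085240858555 Frad 0.3554353931943255 Fz 0.14829491611969764
```

View pics/s12.png

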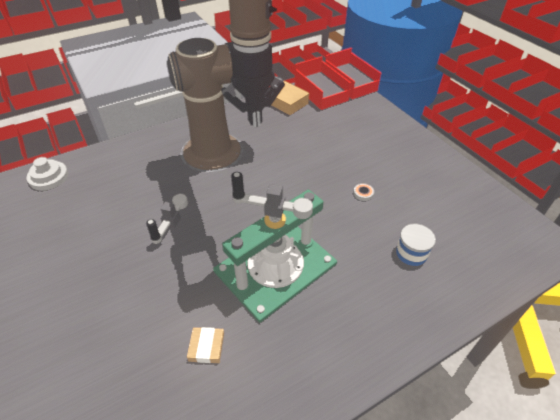

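The crank sits level on the screw, with its neck near (275,195) and its grip at (238,185). The gripper is clear of it. The tin, worn bearing and carton are where they were at the start.

```bash
python3 -c "
from rig import ctrl
print(ctrl.job_done())"
```

```text
the job is handed in; nothing more can be done
None
```

I fitted the farther of the two cranks onto the screw's square, wound it clockwise until tight, let go and handed the job in at about 56 s. No verdict was given.

**Winding:** The grip took about 2.6 N running free and about 7 N pressing, over roughly 2.7 turns in all. The push then climbed slowly from about 885° to about 13 N at 968°, and the grip still pushed back with 11.8 N when paused. I took that as firmly tight. By my estimate it is about 1000 N on the bearing.

**Letting go:** I eased the crank back about 100° before opening the jaws, so it would not spring. It moved back about 20° more when released.

**Last checks:**
- **Crank seating:** touching the neck's top put it at 298.2 mm, against 297.7 mm predicted for a fully seated hub, and the pictures show the crank level.
- **Bystanders:** the tin, worn bearing and carton look unmoved.
- **Wrist force:** about zero with the gripper clear.

**What disagreed or was not confirmed:**
- The push rose gradually rather than stopping sharply.
- Paused readings ran above the stated ranges: 5.4 N while pressing (stated under 4), and 11.8 N at the end (stated 7 to 11, with over 16 meaning forced).
- I could not see whether the bearing is flush in its bore. That it is home rests on the forces and on how far the screw turned.

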